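# Show the pump housing's plug to the inspection camera with the swivel mirror

## Robot

A 7-joint arm with a two-finger parallel gripper is mounted at the origin on the work surface. World frame = base frame: x ahead of the robot, y to its left, z up, the work surface at z = 0. Lengths are in m, angles in rad, forces in N, time in s.
With the tool pointing down it reaches from about 0.4 to 0.85 m from the base axis. Payload 4.5 kg.
Tool frame: the origin (TCP) lies at the centre of the arm's flange, where the gripper is bolted on; the fingertips stand r.tcp_to_tips ahead of it and the grasp point (between the pads) lies 147 mm ahead of it (r.tcp_to_tips is the distance from the TCP to the fingertips, in m); x points along the fingers, y is the direction in which the jaws open and shut, and the axes are right-handed (so a half turn about x gives the same grasp; the last joint's range is limited). The gripper opens to 88 mm and grips with 3 to 60 N. Pads are 18 mm wide; open, the fingers measure 123 mm over their backs; the gripper's body (75 mm by 187 mm) begins 45 mm behind the grasp point.
Start: joints at [0.034, 0.689, -0.195, 1.565, 0.157, 0.902, -0.215], TCP at [0.625, 0, 0.405] pointing down, gripper open.
Joint ranges: [-3.01, 3.01], [-0.46, 2.08], [-1.47, 1.51], [0.13, 2.56], [-1, 4.14], [0.04, 2.09], [-2.66, 2.66]. Speed limits (rad/s): [2.57, 2.57, 3.14, 3.14, 3.14, 3.14, 3.14].

## Interface

Orientations are given as a unit quaternion [x, y, z, w].
In Python, from plant import r, eyes gives the robot as it stands.
- The arm moves only by the tool carry_out, never from a script. Its argument "targets" is text: rows parted by semicolons, each of 5 numbers parted by spaces: the opening, from 0 (shut) to 1 (fully open), then the shift along the tool's x, y, z in mm, then the turn about the tool's x in rad. A call has 1 to 20 rows; each row shifts and turns the commanded pose from where the row before left it, along the tool's axes as they then stand; what a row does not reach is not made up. A row lasts 1/12 s, in which the tool goes at most 41.7 mm and 7.16 degrees, less where a joint would pass 70% of its speed; a pose out of reach is approached as far as the arm can. A call is refused whole if a number of a shift passes 41.7 or a number of a turn 0.125, either way. A call with a gripper value outside its range is refused whole. The fingers move at their own pace and stop on an object; "force" is the grip in N (left out, the last holds). Time passes only in rows, so rows that do not move let the fingers close. It gives the time, the measured TCP pose, the force and the opening at its end, in the units of the state.
- r.get_state(): the state, without advancing time (a new reading comes with each control period).
- eyes.snapshot(name): name is "scene" or "side" or "wrist"; returns (picture, depth): 400x640x3 uint8, blue, green, red; 400x640 float32, m along the optical axis (not along the pixel's ray), 0 where there is no reading.
- eyes.camera_params(name): a dict with "intrinsics" (3x3 intrinsics, pixels), "dist_coeffs" ([k1, k2, p1, p2, k3] as OpenCV has them; the pictures are not rectified), "rvec" (rotation vector, rad) and "tvec" (3), from world to camera coordinates, as OpenCV has them; the wrist camera has in their place "T_tool_cam" (4x4, takes a point from camera to tool coordinates, whose origin is the TCP and whose axes are the tool frame's). Camera axes: x right, y down, z forward; pixel columns grow to the right and rows downward; lengths in m; the calibration is good to about 2 mm. A picture is of the moment at which its call begins: read the wrist's pose just before it. camera_params takes no time and is no camera call.
- r.finish_job(): hands the job in, once; it reports no verdict.
The state is a dict: "clock": time; "q": joint angles; "qd": joint speeds; "joint_torque": joint torques, N m; "tool_pos": TCP position; "eef_rot": TCP orientation; "contact_force": force on the tool from outside, world axes, zero at the start; "moment": the same for the moment, N m; "opening": opening from 0.0 (shut) to 1.0 (fully open).
Only numpy, scipy, OpenCV 4.12 (cv2) and the standard library are available. Lean on these libraries where they do the work, as an engineer would, in place of code of your own. Each camera call takes 0.05 s, during which the arm holds its last target.

## Task

Slide the pump housing along the bench, never lifting it, from its old outline onto the outline by the swivel mirror, centred and with its side port pointing straight at the mirror post. Then turn the mirror by the grip on its top until the plug in the port appears to the inspection camera in the middle of the mirror, and finish while still holding the grip at that angle, because a spring turns the mirror back if it is let go. Leave the screwdriver, the bearing ring, the parts bin and the socket where they are.

Things in the scene. Friction and masses are not known exactly. Their poses are not given: they have to be found in the camera images.
- housing: Dark round pump housing, loose, 0.5 to 0.9 kg. Origin: centre of its underside, z up. Smooth foot (friction about 0.3) 90 mm across, body 80 mm, flat top at 70 mm. A port (30 mm round stub, axis 50 mm up) sticks out along +x to 63 mm from the centre. On top, centred, stands a flat aluminium lug to hold it by: 50 mm long along y, 14 mm thick along x, from 70 to 113 mm above the bench.
- plug (a point): Centre of the outer face of the 18 mm round brass plug in the end of the port: 63 mm along the housing's +x from its centre, 50 mm up. This is what the camera must see.
- spot: The inspection position, painted flat on the bench. Origin: on the axis of the mirror post, at bench height; +x points from the post to the centre of the outline, 170 mm away (a short painted line marks this direction). Its direction varies.
- spot_centre (a point): Centre of the inspection outline, a dark painted circle 104 mm across on the bench, 170 mm from the mirror post.
- old_spot: The outline on which the housing starts: a like painted circle 104 mm across; origin at its centre.
- mirror (a joint): Angle of the mirror about its upright post, rad: 0 at rest, growing anticlockwise seen from above, stops at -0.05 and 1.6. A light spring (0.06 N m per rad) turns it back to 0 when let go. The answer lies between about 0.5 and 1.1.
- mirror_face (a point): Centre of the mirror's face, on the turning axis, 50 mm up; +x is the face's normal (the way it looks), z up. Upright pane 70 mm wide, 56 mm high, in a dark frame 76 x 62 mm, top 82 mm up. The lens sees the plug mid-mirror when this normal, from above, halves the angle between the directions from here to lens and to plug. Pictures need not show the reflection: use the geometry.
- mirror_grip (a point): Flat upright aluminium grip on top of the mirror, turning with it: 40 mm wide along its y (in the mirror's plane), 10 mm thick along its x (the mirror's normal), 38 mm high, from 85 to 123 mm above the bench. This point: its middle, 104 mm up, on the turning axis.
- camera: Black inspection camera, fixed, on a flat aluminium arm along the bench that is pinned at the mirror post. Origin: on the post's axis at bench height; +x points out along the arm to the camera. Camera box 46 x 52 mm, 78 mm high, its middle 213 mm from the post. Its direction from the post varies; it does not move.
- lens (a point): Centre of the camera's lens, facing the mirror post, 170 mm from it along the arm, 50 mm above the bench.
- screwdriver: green-handled screwdriver lying on the bench, about 200 mm long; not part of the job. Origin: on its handle-to-tip axis, underside.
- bearing: steel bearing ring, 60 mm across, 16 mm high, lying flat; not part of the job. Origin: centre of its underside.
- parts_bin: open black plastic parts bin, 140 x 100 x 70 mm; not part of the job. Origin: centre of its underside.
- socket: short steel can-shaped socket, 32 mm across, 50 mm high; not part of the job. Origin: centre of its underside.
There are look-alikes about, which are no part of the job. What is shaped like the part that bears mirror but green is not meant.

How it is judged:
By the outcome, as a careful person would: the job done as asked, in the order asked, and still so for the second after the job is handed in, while the arm keeps its last pose, push and grip.
It also fails if it takes over 50 s, if anything falls off the work surface, if the arm or the gripper's body presses on something with over 40 N, if the wrist force passes 120 N, or if a joint passes its speed limit or range.

## Working session

There is one attempt and no reset: what is moved stays moved. The work goes in short steps, Python scripts to look and compute and a tool call to move; the robot and the scene stay as the last step left them, time stands still between calls to the robot, and variables do not carry over. Pictures are saved under pics/ and viewed, and the job is handed in when it is done.

Besides the shell and the picture viewer there is one more tool, called after "Call:" in YAML: its name, and indented under it one key for each argument. carry_out: Moves the arm, as the interface text tells. Its arguments: {"type":"object","properties":{"targets":{"type":"string"},"force":{"type":"number"}},"required":["targets"]}

```bash
ls; mkdir -p pics
cat > h.py <<'E'
import numpy as np, cv2, pickle
from scipy.spatial.transform import Rotation as R
def grab(eyes,r,name,tag):
    st=r.get_state(); img,d=eyes.snapshot(name); p=eyes.camera_params(name)
    pickle.dump((img,d,p,st),open(f'pics/{tag}.pkl','wb')); cv2.imwrite(f'pics/{tag}.png',img); return img,d,p,st
def load(tag): return pickle.load(open(f'pics/{tag}.pkl','rb'))
def cam(p,st):
    K=np.array(p['intrinsics'],float).reshape(3,3);D=np.array(p['dist_coeffs'],float)
    if 'rvec' in p:
        Rm=cv2.Rodrigues(np.array(p['rvec'],float))[0];t=np.array(p['tvec'],float).ravel()
        return K,D,Rm.T,-Rm.T@t
    T=np.array(p['T_tool_cam'],float).reshape(4,4);Rt=R.from_quat(st['eef_rot']).as_matrix()
    return K,D,Rt@T[:3,:3],Rt@T[:3,3]+np.array(st['tool_pos'])
def onplane(p,st,px,z):
    K,D,Rw,c=cam(p,st)
    u=cv2.undistortPoints(np.array(px,float).reshape(-1,1,2),K,D).reshape(-1,2)
    ray=np.c_[u,np.ones(len(u))]@Rw.T
    return c+ray*((z-c[2])/ray[:,2])[:,None]
def bydepth(p,st,px,d):
    K,D,Rw,c=cam(p,st)
    px=np.array(px,float).reshape(-1,2)
    u=cv2.undistortPoints(px.reshape(-1,1,2),K,D).reshape(-1,2)
    z=d[px[:,1].astype(int),px[:,0].astype(int)]
    return c+(np.c_[u,np.ones(len(u))]*z[:,None])@Rw.T
def proj(p,st,X):
    K,D,Rw,c=cam(p,st); Rm=Rw.T
    return cv2.projectPoints(np.array(X,float).reshape(-1,3),cv2.Rodrigues(Rm)[0],-Rm@c,K,D)[0].reshape(-1,2)
E
python3 - <<'E'
from plant import r,eyes
from h import *
for n in ['scene','side','wrist']:
    i,d,p,st=grab(eyes,r,n,n+'0'); print(n,cam(p,st)[3].round(3),cam(p,st)[2][:,2].round(2))
print(st, r.tcp_to_tips)
E
```

```text
pics
scene [1.014 0.646 0.624] [-0.5  -0.65 -0.58]
side [ 0.526 -0.743  0.645] [ 0.05  0.83 -0.55]
wrist [0.624 0.079 0.383] [-0.   -0.3  -0.95]
{'clock': 0.1, 'q': array([ 0.033779  ,  0.68987097, -0.1945303 ,  1.56619545,  0.15729609,
        0.90249836, -0.21509731]), 'qd': array([ 0.00013956, -0.00256158,  0.00095715, -0.00342412, -0.00037541,
        0.00022402, -0.00059159]), 'joint_torque': array([-3.08775299e-03, -5.28501892e+01, -1.27141513e+00, -1.53837240e+01,
       -5.25604945e-02,  1.96265515e-03,  5.71585565e-05]), 'tool_pos': array([ 6.24719439e-01, -5.03851106e-06,  4.04020351e-01]), 'eef_rot': array([-0.49955356, -0.50039256,  0.50039613, -0.49965712]), 'contact_force': array([ 0.56825639, -1.35760516,  0.17033171]), 'moment': array([-0.00677317,  0.02342228, -0.05838006]), 'opening': 1.0003073397679703} 0.166
```

View pics/scene0.png

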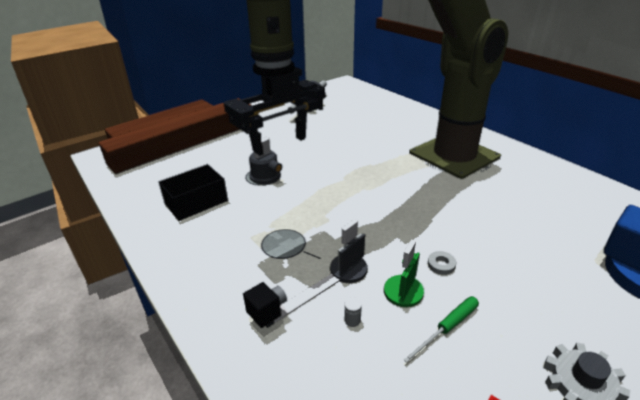

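View pics/side0.png

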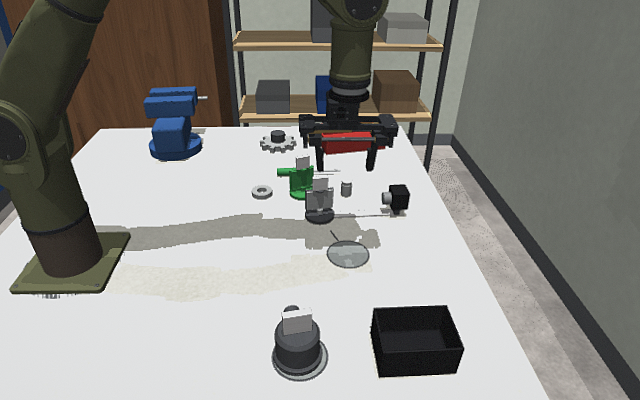

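View pics/wrist0.png

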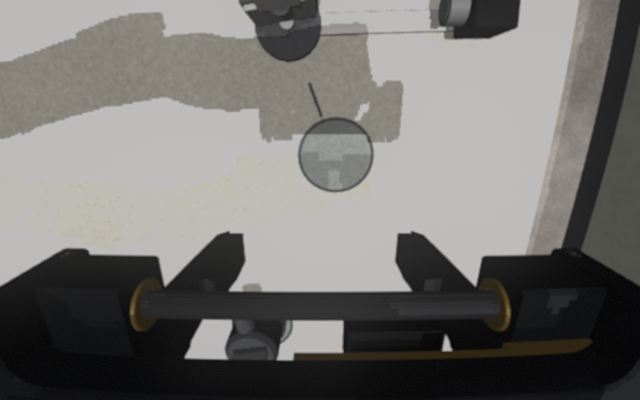

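The pump housing is at scene (265,165) and side (299,345). The dark mirror is at scene (348,262) and side (320,205), and its green look-alike is at scene (405,285) and side (300,182). The inspection outline is at scene (283,243), side (347,253) and wrist (336,155). The dark mirror is the one meant: it carries the camera arm, and the green one is excluded. I'll confirm this in enlarged crops.

Run:
```python
import cv2,numpy as np
s=cv2.imread('pics/scene0.png');d=cv2.imread('pics/side0.png')
a=cv2.resize(s[215:330,235:435],(800,460),interpolation=cv2.INTER_CUBIC)
cv2.imwrite('pics/c1.png',a)
b=cv2.resize(d[145:275,255:415],(738,600),interpolation=cv2.INTER_CUBIC)
cv2.imwrite('pics/c2.png',b)
c=cv2.resize(d[290:385,255:345],(568,600),interpolation=cv2.INTER_CUBIC)
cv2.imwrite('pics/c3.png',c)
e=cv2.resize(s[130:190,240:300],(600,600),interpolation=cv2.INTER_CUBIC)
cv2.imwrite('pics/c4.png',e)
```

```text
(no output)
```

View pics/c1.png

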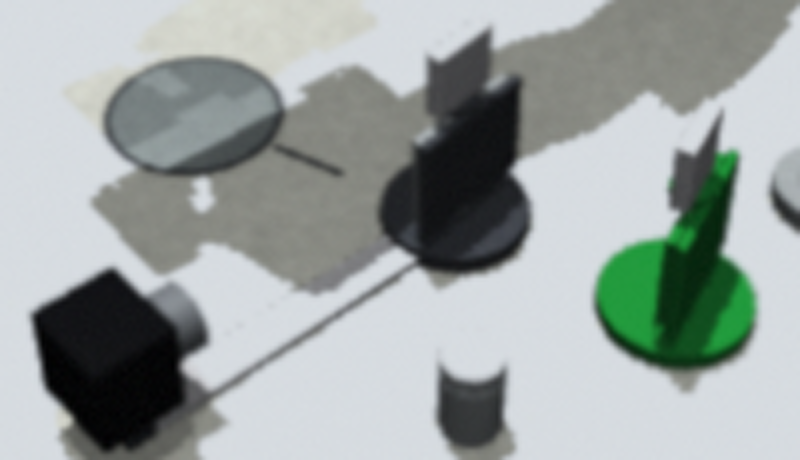

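View pics/c2.png

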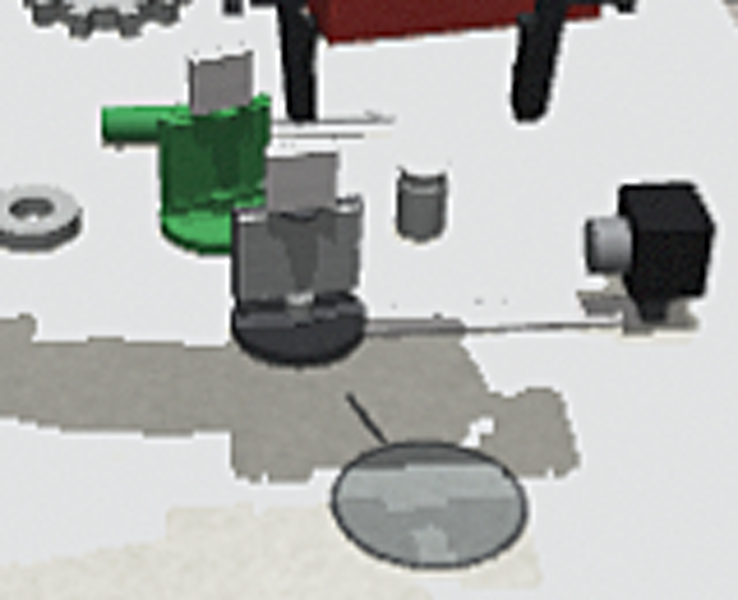

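View pics/c3.png

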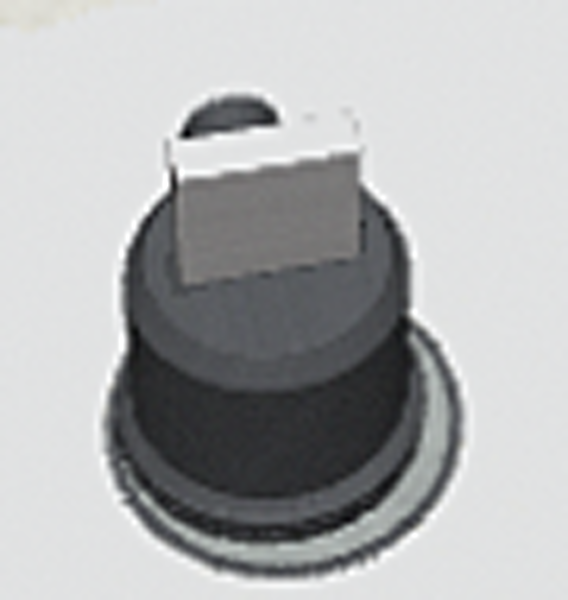

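View pics/c4.png

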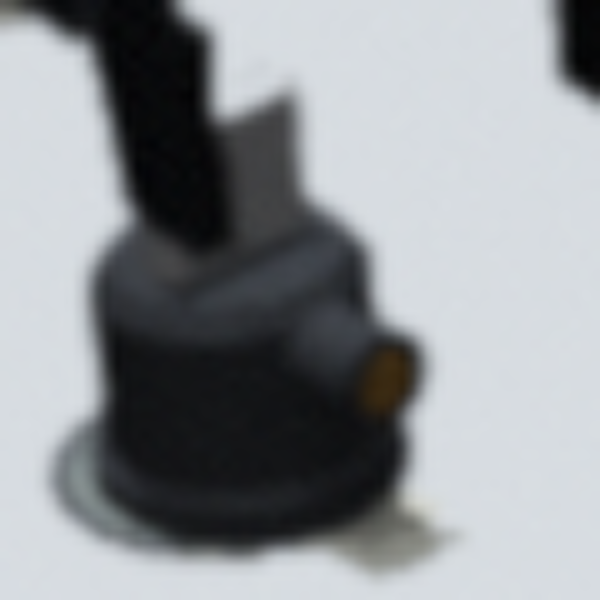

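The crops confirm it: the dark-based mirror at scene (348,262) and side (320,205) has the camera arm pinned to it, and the painted line runs from the outline toward it. The green one has neither. Next I'll measure.

```bash
cat > m.py <<'E'
from h import *
def ell(tag,roi,fn,z,show=None):
    img,d,p,st=load(tag);x0,y0,x1,y1=roi
    m=np.zeros(img.shape[:2],np.uint8);m[y0:y1,x0:x1]=fn(img[y0:y1,x0:x1].astype(int)).astype(np.uint8)*255
    return img,d,p,st,m
def fitcirc(P):
    A=np.c_[2*P[:,:2],np.ones(len(P))];b=(P[:,:2]**2).sum(1);s=np.linalg.lstsq(A,b,rcond=None)[0]
    return s[:2],np.sqrt(s[2]+s[:2]@s[:2])
E
python3 - <<'E'
from m import *
# bench calibration by depth
for tag,px in [('side0',[[200,300],[420,270]]),('scene0',[[230,230],[400,230]]),('wrist0',[[250,180],[450,180]])]:
    img,d,p,st=load(tag);print(tag,bydepth(p,st,px,d).round(4).tolist())
# outline rings: dark pixels in roi
for tag,roi in [('side0',(322,238,374,271)),('scene0',(257,226,309,262)),('wrist0',(294,113,378,196))]:
    x0,y0,x1,y1=roi
    img,d,p,st=load(tag);g=cv2.cvtColor(img,cv2.COLOR_BGR2GRAY)[y0:y1,x0:x1]
    b=cv2.adaptiveThreshold(g,255,cv2.ADAPTIVE_THRESH_MEAN_C,cv2.THRESH_BINARY_INV,7,12)
    ys,xs=np.nonzero(b);P=onplane(p,st,np.c_[xs+x0,ys+y0],0)
    for k in range(6):
        c,rad=fitcirc(P);e=np.abs(np.linalg.norm(P[:,:2]-c,axis=1)-rad);P=P[e<max(2.5*np.median(e),.002)]
    print(tag,'outline c',c.round(4),'r',rad.round(4),len(P))
# mirror base disc hull, dark pixels
E
python3 - <<'E'
import cv2
w=cv2.imread('pics/wrist0.png')
cv2.imwrite('pics/c5.png',cv2.resize(w[0:130,225:425],(800,520),interpolation=cv2.INTER_CUBIC))
E
```

```text
side0 [[0.3199, -0.1294, 0.0023], [0.8073, -0.0499, -0.0019]]
scene0 [[0.7188, -0.1082, 0.0009], [0.4049, 0.1495, 0.0019]]
wrist0 [[0.5258, -0.0199, -0.0009], [0.8086, -0.02, -0.0013]]
side0 outline c [0.6456 0.0126] r 0.0493 181
scene0 outline c [0.6457 0.0111] r 0.0491 233
wrist0 outline c [0.6453 0.0145] r 0.0495 548
```

View pics/c5.png

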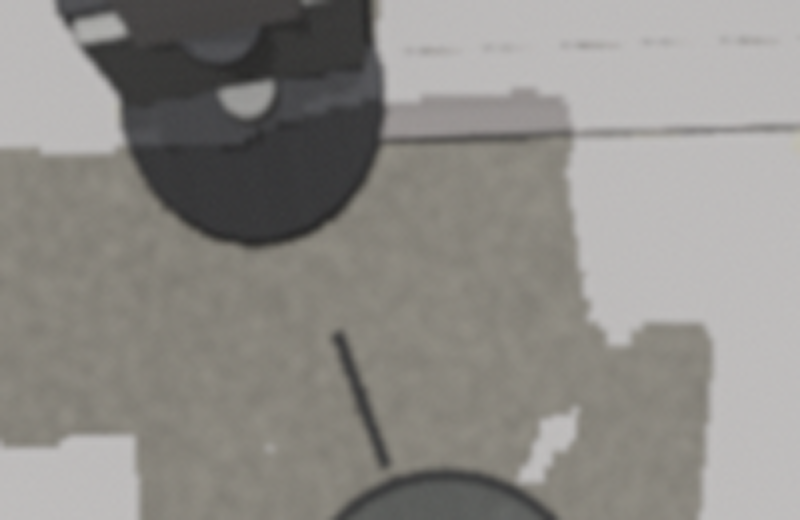

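The outline centre agrees to within about 3 mm across the three views, at roughly (0.6455, 0.0125), with the right radius. I'll move the wrist camera closer to the mirror for better measurements.

Run:
```python
from m import *
img,d,p,st=load('wrist0');print(R.from_quat(st['eef_rot']).as_matrix().round(3))
L=onplane(p,st,[[309.5,83],[321.5,116]],0);print(L.round(4)); u=L[0]-L[1];print(np.degrees(np.arctan2(u[1],u[0])))
c=np.array([.6455,.0125]);v=(L[0,:2]-c);print(np.degrees(np.arctan2(v[1],v[0])), c+.17*v/np.linalg.norm(v))
img,d,p,st=load('side0')
L=onplane(p,st,[[330.9,230.6],[338.3,240.5]],0);print(L.round(4));v=(L[0,:2]-c);print(np.degrees(np.arctan2(v[1],v[0])), c+.17*v/np.linalg.norm(v))
x=np.array([270,318]);P=onplane(p,st,[[313.5,179.5],[328,178]],.123);print('grip top',P)
P=onplane(p,st,[[290,313],[311.5,309]],.113);print('lug top approx',P)
```

```text
[[-0.002  1.     0.   ]
 [-0.     0.    -1.   ]
 [-1.    -0.002  0.   ]]
[[0.6109 0.1078 0.    ]
 [0.6263 0.0669 0.    ]]
110.52057092897343
109.93462914297601 [0.58753888 0.17231398]
[[0.6126 0.1047 0.    ]
 [0.6279 0.0633 0.    ]]
109.654309898008 [0.58832145 0.17259564]
grip top [[0.5686722  0.15660596 0.123     ]
 [0.6057688  0.16321334 0.123     ]]
lug top approx [[ 0.51132136 -0.26917542  0.113     ]
 [ 0.54764234 -0.26164547  0.113     ]]
```

Call:
carry_out:
  targets: "1 0 -8 -35 0;1 0 -8 -35 0;1 0 -8 -35 0;1 0 -8 -35 0;1 0 -8 -35 0;1 0 0 0 0;1 0 0 0 0"

```text
clock: 0.73
tool_pos: [0.584, 0.1782, 0.4045]
eef_rot: [0.499, 0.502, -0.498, 0.501]
contact_force: [0.0, -0.1, 0.7]
opening: 0.997
```

Run:
```python
from plant import r,eyes
from h import *
grab(eyes,r,'wrist','w1');grab(eyes,r,'side','s1');i,d,p,st=grab(eyes,r,'scene','sc1');print(st['clock'],st['tool_pos'],st['qd'].round(3))
```

```text
0.8333 [0.5851704  0.17404271 0.40444734] [ 0.025 -0.002  0.016  0.    -0.002 -0.001 -0.001]
```

View pics/w1.png

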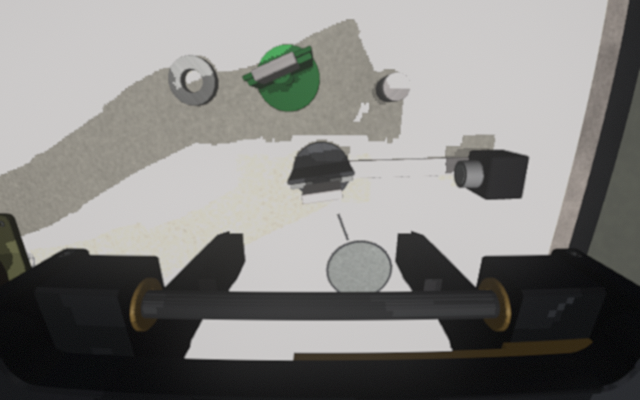

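View pics/sc1.png

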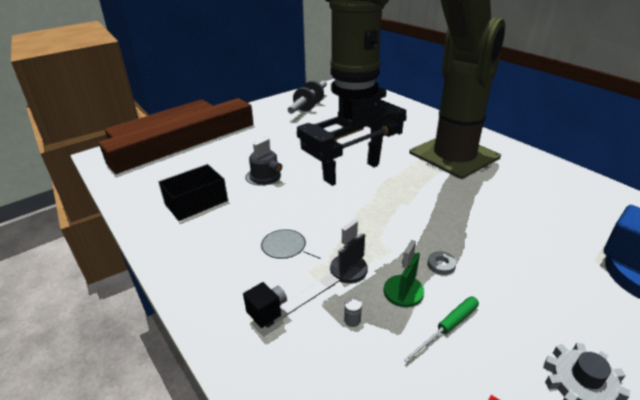

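Run:
```python
import cv2
w=cv2.imread('pics/w1.png')
cv2.imwrite('pics/c6.png',cv2.resize(w[130:215,275:385],(776,600),interpolation=cv2.INTER_CUBIC))
cv2.imwrite('pics/c7.png',cv2.resize(w[130:215,430:540],(776,600),interpolation=cv2.INTER_CUBIC))
s=cv2.imread('pics/sc1.png')
cv2.imwrite('pics/c8.png',cv2.resize(s[130:190,240:300],(600,600),interpolation=cv2.INTER_CUBIC))
```

```text
(no output)
```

View pics/c6.png

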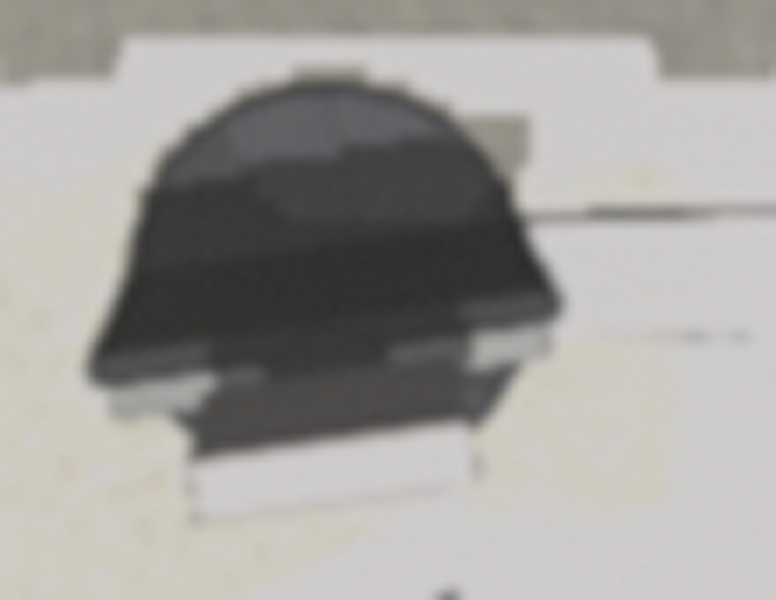

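View pics/c7.png

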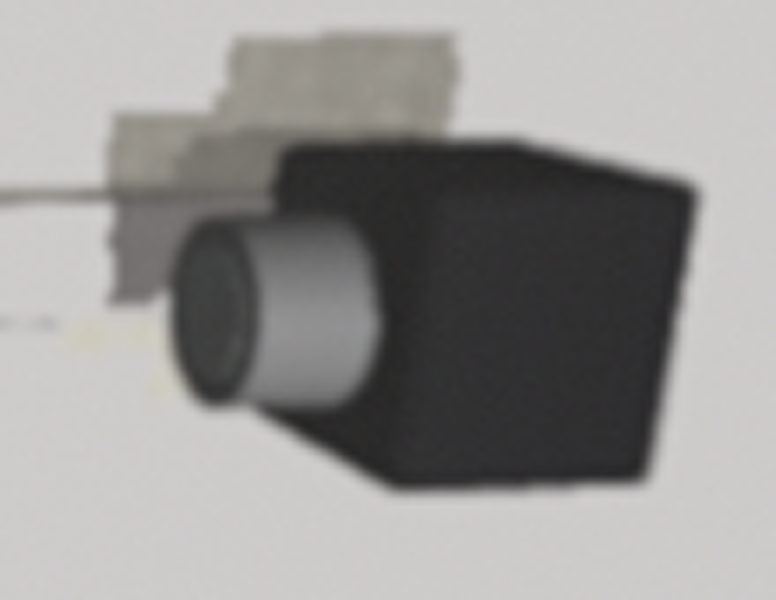

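View pics/c8.png

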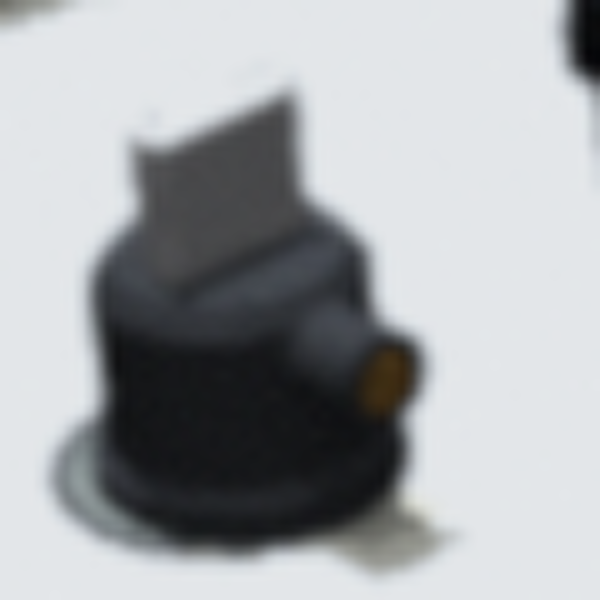

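Run:
```python
from m import *
img,d,p,st=load('w1')
f=lambda a,x0,y0:np.array(a,float)/7.056+[x0-.43,y0-.43]
G=onplane(p,st,f([[195,460],[470,425],[470,485],[195,520]],275,130),.123);print('grip top',G.round(4).tolist(),'c',G.mean(0).round(4));u=G[1]-G[0]+G[2]-G[3];print('yaw',np.degrees(np.arctan2(u[1],u[0])),np.linalg.norm(u)/2)
Ln=onplane(p,st,f([[215,310]],430,130),.05);print('lens',Ln.round(4))
B=onplane(p,st,f([[437,190],[697,188],[648,485],[393,488]],430,130),.078);print('box',B.round(4).tolist(),B.mean(0).round(4))
post=G.mean(0)[:2];v=Ln[0,:2]-post;print('lens dir',np.degrees(np.arctan2(v[1],v[0])),np.linalg.norm(v))
# diagonal centre of box
bc=(B[1]+B[3])[:2]/2;v=bc-post;print('box dir',np.degrees(np.arctan2(v[1],v[0])),np.linalg.norm(v),bc)
# outline from w1
g=cv2.cvtColor(img,cv2.COLOR_BGR2GRAY);x0,y0,x1,y1=322,236,396,290
b=cv2.adaptiveThreshold(g[y0:y1,x0:x1],255,cv2.ADAPTIVE_THRESH_MEAN_C,cv2.THRESH_BINARY_INV,7,12)
ys,xs=np.nonzero(b);P=onplane(p,st,np.c_[xs+x0,ys+y0],0)
for k in range(8):
    c,rad=fitcirc(P);e=np.abs(np.linalg.norm(P[:,:2]-c,axis=1)-rad);P=P[e<max(2.5*np.median(e),.002)]
print('outline',c,rad); v=c-post;print('dir',np.degrees(np.arctan2(v[1],v[0])),np.linalg.norm(v))
L=onplane(p,st,[[338,214.5],[347,238]],0);v=L[1]-L[0];print('line',L.round(4).tolist(),np.degrees(np.arctan2(v[1],v[0])))
# base disc arc: dark contour upper
for nm,roi,z in [('w1',(285,138,355,160),.0),]:
    m=(g[138:160,285:355]<100).astype(np.uint8);pts=[]
    for cx in range(70):
        col=np.nonzero(m[:,cx])[0]
        if len(col) and 8<cx<62: pts.append([285+cx,138+col[0]-.5])
    for z in (.0,.008,.012):
        c,rad=fitcirc(onplane(p,st,pts,z));print('disc',z,c.round(4),rad.round(4))
# arm line
print('arm',onplane(p,st,f([[530,215],[775,207]],275,130),.003).round(4).tolist())
# housing, scene
img,d,p,st=load('sc1')
print('plug scene',onplane(p,st,[[277.8,167.0]],.05).round(4))
q=np.array([[160,155],[293,90]])/10+[240-.45,130-.45]
print('lug top edge +x side',onplane(p,st,q,.113).round(4).tolist())
g=np.array([[170,288],[305,213]])/10+[240-.45,130-.45]
img,d,p,st=load('side0')
q=np.array([[180,180],[360,152],[358,120],[170,143]])/6.31+[255-.42,290-.42]
Q=onplane(p,st,q,.113);print('lug top side',Q.round(4).tolist(),Q.mean(0));u=Q[1]-Q[0]+Q[2]-Q[3];print(np.degrees(np.arctan2(u[1],u[0])),np.linalg.norm(u)/2)
```

```text
grip top [[0.5665, 0.1757, 0.123], [0.604, 0.1808, 0.123], [0.6043, 0.1722, 0.123], [0.5664, 0.167, 0.123]] c [0.5853 0.1739 0.123 ]
yaw 7.890279681796206 0.0380780960597872
lens [[0.7552 0.181  0.05  ]]
box [[0.7738, 0.2071, 0.078], [0.8169, 0.208, 0.078], [0.8195, 0.1585, 0.078], [0.7755, 0.1578, 0.078]] [0.7964 0.1828 0.078 ]
lens dir 2.383401545009673 0.17008674051106162
box dir 2.432333277959209 0.21104880108958307 [0.79615713 0.18289041]
outline [0.64506446 0.0151588 ] 0.04951712789717982
dir -69.37266839004577 0.1696508574737421
line [[0.6103, 0.1073, 0.0], [0.6248, 0.0696, 0.0]] -69.05402986651347
disc 0.0 [0.5854 0.1733] 0.0393
disc 0.008 [0.5853 0.175 ] 0.0385
disc 0.012 [0.5853 0.1759] 0.0381
arm [[0.6241, 0.1879, 0.003], [0.6715, 0.1898, 0.003]]
plug scene [[ 0.5094 -0.2129  0.05  ]]
lug top edge +x side [[0.5471, -0.2553, 0.113], [0.499, -0.2653, 0.113]]
lug top side [[0.5, -0.2798, 0.113], [0.5475, -0.2719, 0.113], [0.5474, -0.2607, 0.113], [0.4971, -0.267, 0.113]] [ 0.52297999 -0.26987591  0.113     ]
8.237852905387566 0.049380387639270135
```

All the figures agree:
- **Post:** about (0.586, 0.174).
- **Lens:** 170 mm out at +2.4°.
- **Spot:** 170 mm out at −69.4°.
- **Mirror at rest:** normal at −82.1°, so the turn needed is about 0.85 rad.

Now I'll move over the housing, with the jaws turned across the lug.

Call:
carry_out:
  targets: "1 0 -6 40 0;1 0 -6 40 0;1 0 -6 40 0;1 0 -6 40 0;1 0 -6 40 0;1 0 -6 40 0;1 0 -6 40 0;1 0 -6 40 0;1 0 -6 40 0;1 0 -6 40 0;1 0 -2 38 0;1 0 0 0 0.117"

```text
clock: 1.88
tool_pos: [0.5188, -0.2757, 0.4044]
eef_rot: [-0.53, -0.463, 0.535, -0.467]
contact_force: [-0.9, -1.0, 0.0]
opening: 1.0
```

Call:
carry_out:
  targets: "1 0 0 0 0.117;1 0 0 0 0.117;1 0 0 0 0.117;1 0 0 0 0.117;1 0 0 0 0.117;1 0 0 0 0.117;1 0 0 0 0.117;1 0 0 0 0.117;1 0 0 0 0.117;1 0 0 0 0.117;1 0 0 0 0.117;1 0 0 0 0;1 0 0 0 0;1 0 0 0 0"

```text
clock: 3.05
tool_pos: [0.5226, -0.2638, 0.4047]
eef_rot: [-0.705, -0.059, 0.705, -0.059]
contact_force: [-0.0, -0.1, -0.6]
opening: 0.999
```

Run:
```python
from plant import r,eyes
from h import *
i,d,p,st=grab(eyes,r,'wrist','w2');print(st['clock'],st['tool_pos'],st['q'].round(3),st['qd'].round(3));print(R.from_quat(st['eef_rot']).as_matrix().round(4))
```

```text
3.05 [ 0.52255784 -0.2637875   0.40471622] [ 0.279  0.641  0.189  1.701 -0.155  0.814 -0.865] [-0.002 -0.002 -0.007  0.001 -0.003 -0.002 -0.008]
[[-2.000e-04  1.675e-01 -9.859e-01]
 [-2.000e-04 -9.859e-01 -1.675e-01]
 [-1.000e+00  2.000e-04  2.000e-04]]
```

View pics/w2.png

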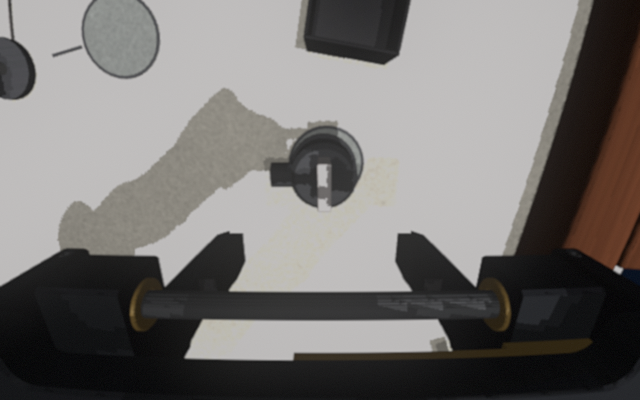

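The wrist view shows the housing at (325,165), the lug at (323,187) and the port pointing left, with the jaws across the lug. I'll enlarge it for the lug measurement.

Run:
```python
import cv2
w=cv2.imread('pics/w2.png')
cv2.imwrite('pics/c9.png',cv2.resize(w[115:220,260:375],(657,600),interpolation=cv2.INTER_CUBIC))
```

```text
(no output)
```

View pics/c9.png

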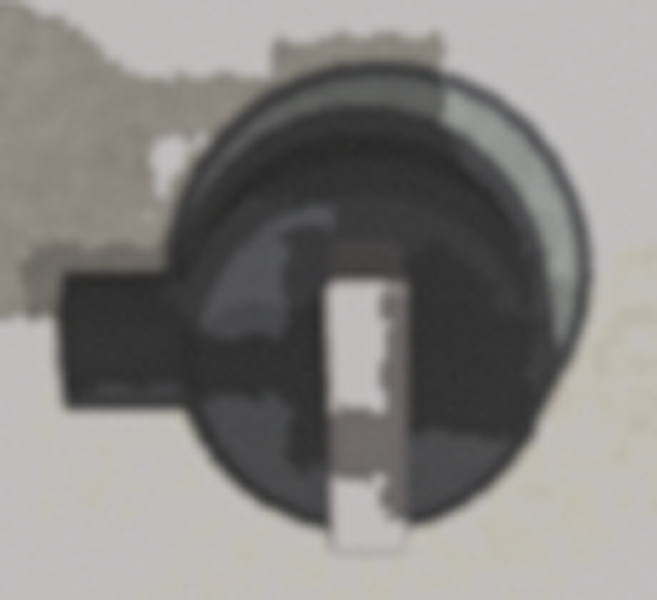

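Run:
```python
from m import *
img,d,p,st=load('w2')
f=lambda a:np.array(a,float)/5.714+[260-.41,115-.41]
Q=onplane(p,st,f([[324,280],[407,280],[410,550],[331,550]]),.113);print(Q.round(4).tolist(),Q.mean(0).round(4))
u=Q[2]-Q[1]+Q[3]-Q[0];print('lug dir',np.degrees(np.arctan2(u[1],u[0]))%180,np.linalg.norm(u)/2,np.linalg.norm(Q[1]-Q[0]),np.linalg.norm(Q[2]-Q[3]))
S=onplane(p,st,f([[60,340],[190,340]]),.05);print('port end',S.round(4).tolist())
Rt=R.from_quat(st['eef_rot']).as_matrix();print('tool y yaw',np.degrees(np.arctan2(Rt[1,1],Rt[0,1])))
c=Q.mean(0)-st['tool_pos'];print('d in tool mm',(Rt.T@c*1000).round(1))
v=S[0]-Q.mean(0);print('port dir',np.degrees(np.arctan2(v[1],v[0])),np.linalg.norm(v[:2]))
# bin
B=onplane(p,st,[[305,50],[383,64],[303,40]],.07);print('bin',B.round(3).tolist())
```

```text
[[0.5459, -0.2551, 0.113], [0.5483, -0.269, 0.113], [0.5002, -0.2782, 0.113], [0.4978, -0.2643, 0.113]] [ 0.523  -0.2666  0.113 ]
lug dir 10.85559362160302 0.048990653568271786 0.014107180414609382 0.014141501946558162
port end [[0.5115, -0.2032, 0.05], [0.5161, -0.2304, 0.05]]
tool y yaw -80.35981634611015
d in tool mm [ 2.917e+02  2.800e+00 -1.000e-01]
port dir 100.2912277097664 0.06451622054708803
bin [[0.651, -0.226, 0.07], [0.652, -0.307, 0.07], [0.66, -0.222, 0.07]]
```

The lug centre is at (0.5230, −0.2666) with direction 10.5°, and its size checks out at 49 × 14 mm. Next I'll descend 160 mm and grip.

Call:
carry_out:
  targets: "1 0 3 0 -0.012;1 35 0 0 0;1 35 0 0 0;1 30 0 0 0;1 25 0 0 0;1 20 0 0 0;1 15 0 0 0;1 0 0 0 0;1 0 0 0 0;0.5 0 0 0 0;0.3 0 0 0 0"
  force: 15

```text
clock: 4.02
tool_pos: [0.524, -0.2664, 0.246]
eef_rot: [0.705, 0.063, -0.703, 0.064]
contact_force: [-0.2, -0.5, 0.9]
opening: 0.877
```

Run:
```python
from plant import r,eyes
from h import *
i,d,p,st=grab(eyes,r,'side','s3');i2,d,p,st=grab(eyes,r,'wrist','w3');print(st['clock'],st['tool_pos'],st['opening'],st['contact_force'].round(2),st['moment'].round(2))
cv2.imwrite('pics/v3.png',np.hstack([cv2.resize(i[200:400,200:440],(400,333)),cv2.resize(i2,(400,333))]))
```

```text
4.0667 [ 0.52400003 -0.26627262  0.24606087] 0.8256366797063694 [ 0.13 -0.3   0.07] [-0.01  0.08  0.01]
```

View pics/v3.png

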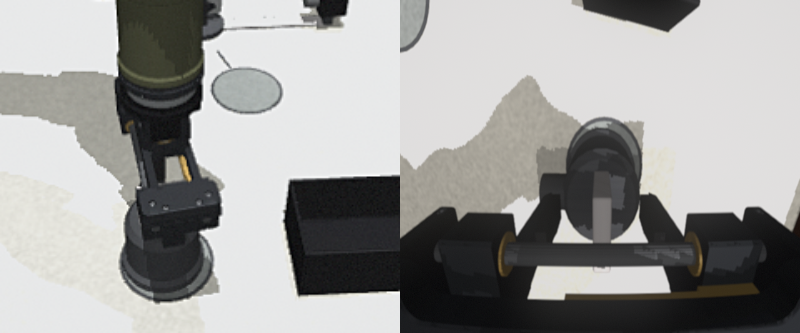

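Call:
carry_out:
  targets: "0 0 0 0 0;0 0 0 0 0;0 0 0 0 0;0 0 0 0 0;0 0 0 0 0;0 0 0 0 0;0 0 0 0 0;0 0 0 0 0;0 0 0 0 0;0 0 0 0 0"
  force: 20

```text
clock: 4.95
tool_pos: [0.5238, -0.2666, 0.2448]
eef_rot: [0.705, 0.062, -0.704, 0.063]
contact_force: [1.0, -2.4, -1.5]
opening: 0.153
```

Gripped: the opening corresponds to 13.5 mm. I'll press down a little so that the housing cannot lift while sliding.

Call:
carry_out:
  targets: "0 1.5 0 0 0;0 0 0 0 0;0 0 0 0 0"

```text
clock: 5.2
tool_pos: [0.5238, -0.2668, 0.2446]
eef_rot: [0.705, 0.062, -0.704, 0.064]
contact_force: [-0.6, -0.6, 8.6]
opening: 0.159
```

Run:
```python
from plant import r
st=r.get_state();print(st['tool_pos'],st['contact_force'],st['eef_rot'],st['opening'])
```

```text
[ 0.52379082 -0.26677349  0.24462318] [-0.62460691 -0.63296489  8.59231451] [ 0.70496172  0.06225846 -0.70364619  0.06352083] 0.1594655055026258
```

The press is steady at about 8.6 N. I need 254 mm along −y and 170 mm along −z of the tool, then about −0.18 rad of turn. First half:

Call:
carry_out:
  targets: "0 0 -4 -3 0;0 0 -8 -5 0;0 0 -10 -7 0;0 0 -10 -7 0;0 0 -10 -7 0;0 0 -10 -7 0;0 0 -10 -7 0;0 0 -10 -7 0;0 0 -10 -7 0;0 0 -10 -7 0;0 0 -10 -7 0;0 0 -10 -7 0;0 0 -8 -5 0;0 0 -4 -2 0;0 0 0 0 0;0 0 0 0 0"

```text
clock: 6.53
tool_pos: [0.5854, -0.1303, 0.2446]
eef_rot: [0.705, 0.062, -0.704, 0.064]
contact_force: [-0.2, -3.4, 7.6]
opening: 0.157
```

```bash
cat > st.py <<'E'
from plant import r
from h import *
st=r.get_state();Rt=R.from_quat(st['eef_rot']).as_matrix()
y=np.degrees(np.arctan2(Rt[1,1],Rt[0,1]))
print(st['clock'],st['tool_pos'].round(4),'F',st['contact_force'].round(1),'yaw',y.round(2),'op',round(st['opening'],3),'tilt',Rt[:,0].round(4),'M',st['moment'].round(2))
E
python3 st.py
python3 - <<'E'
from plant import r,eyes
from h import *
i,d,p,st=grab(eyes,r,'side','s4')
cv2.imwrite('pics/v4.png',cv2.resize(i[150:400,200:500],(720,600)))
E
```

```text
6.5333 [ 0.5854 -0.1303  0.2446] F [-0.2 -3.4  7.6] yaw -79.8 op 0.157 tilt [ 0.0021 -0.0028 -1.    ] M [-0.62  0.16  0.04]
```

View pics/v4.png

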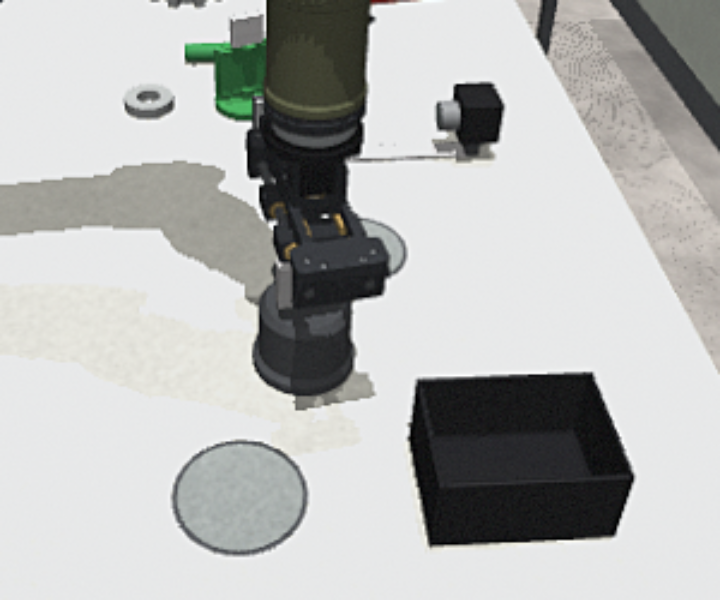

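Sliding well: the housing is level and off its old outline, and still pressed down. Second half, with the turn at the end:

Call:
carry_out:
  targets: "0 0 -4 -3 0;0 0 -8 -5 0;0 0 -10 -6.5 0;0 0 -10 -6.5 0;0 0 -10 -6.5 0;0 0 -10 -6.5 0;0 0 -10 -6.5 0;0 0 -10 -6.5 0;0 0 -10 -6.5 0;0 0 -10 -6.5 0;0 0 -10 -6.5 0;0 0 -10 -6.5 0;0 0 -8 -5 0;0 0 -6 -4 0;0 0 0 0 0;0 0 0 0 0"

```text
clock: 7.92
tool_pos: [0.6437, 0.0084, 0.2446]
eef_rot: [0.705, 0.062, -0.704, 0.064]
contact_force: [-0.6, -3.3, 8.4]
opening: 0.153
```

Call:
carry_out:
  targets: "0 0 0 0 -0.03;0 0 0 0 -0.03;0 0 0 0 -0.03;0 0 0 0 -0.03;0 0 0 0 -0.03;0 0 0 0 -0.03;0 0 0 0 0;0 0 0 0 0;0 0 0 0 0"

```text
clock: 8.67
tool_pos: [0.6439, 0.0095, 0.2446]
eef_rot: [0.697, 0.126, -0.695, 0.126]
contact_force: [0.2, -0.9, 8.0]
opening: 0.154
```

```bash
python3 st.py
python3 - <<'E'
from plant import r,eyes
from h import *
i,d,p,st=grab(eyes,r,'side','s5')
cv2.imwrite('pics/v5.png',cv2.resize(i[150:280,270:430],(738,600),interpolation=cv2.INTER_CUBIC))
i,d,p,st=grab(eyes,r,'scene','sc5')
cv2.imwrite('pics/v5b.png',cv2.resize(i[200:330,235:395],(738,600),interpolation=cv2.INTER_CUBIC))
i,d,p,st=grab(eyes,r,'wrist','w5')
E
```

```text
8.6667 [0.6439 0.0095 0.2446] F [ 0.2 -0.9  8. ] yaw -69.47 op 0.154 tilt [ 2.1e-03  1.0e-04 -1.0e+00] M [-0.19  0.16 -0.06]
```

View pics/v5.png

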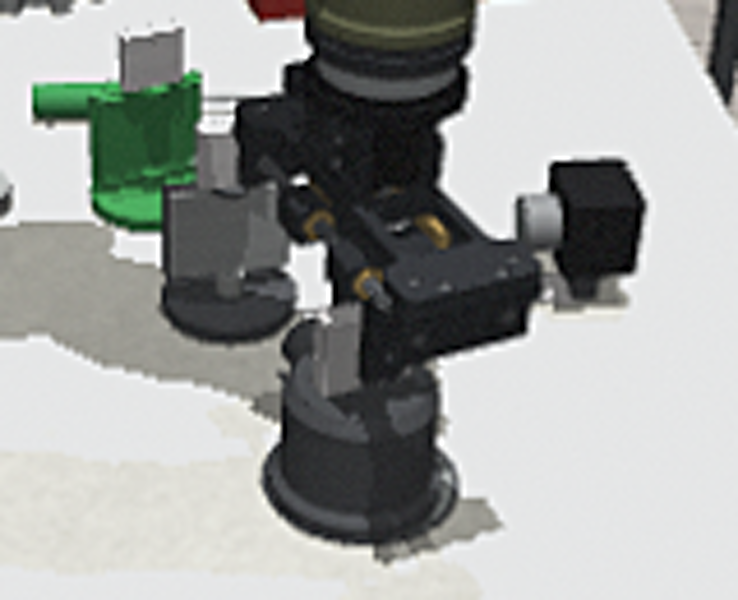

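View pics/v5b.png

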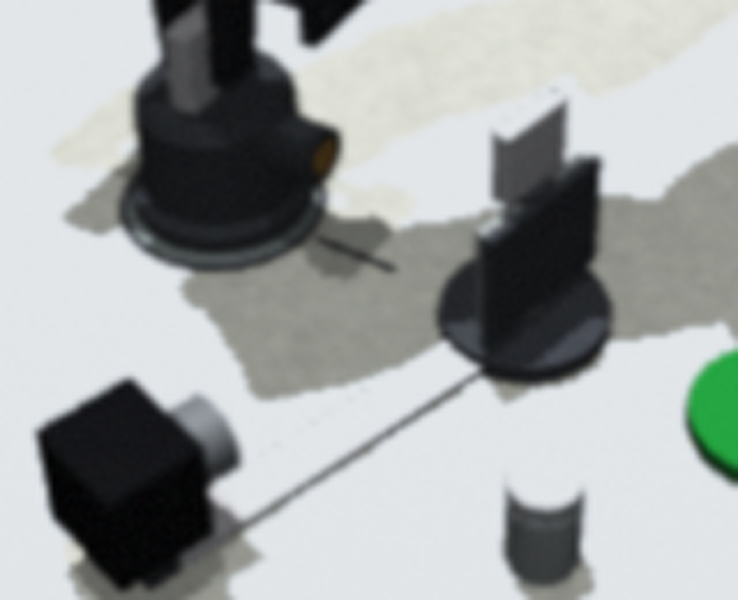

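View pics/w5.png

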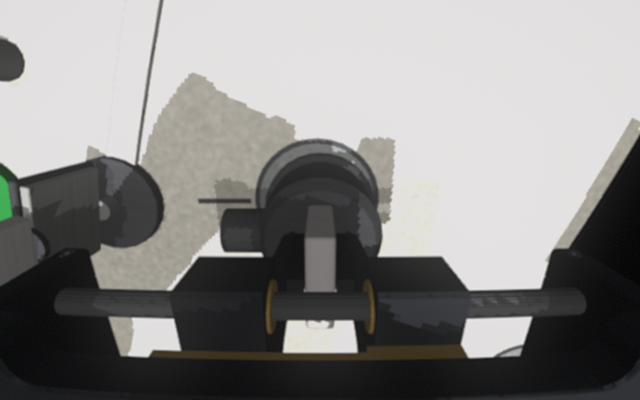

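Run:
```python
import cv2
w=cv2.imread('pics/w5.png')
cv2.imwrite('pics/c10.png',cv2.resize(w[125:275,180:400],(800,545),interpolation=cv2.INTER_CUBIC))
```

View pics/c10.png

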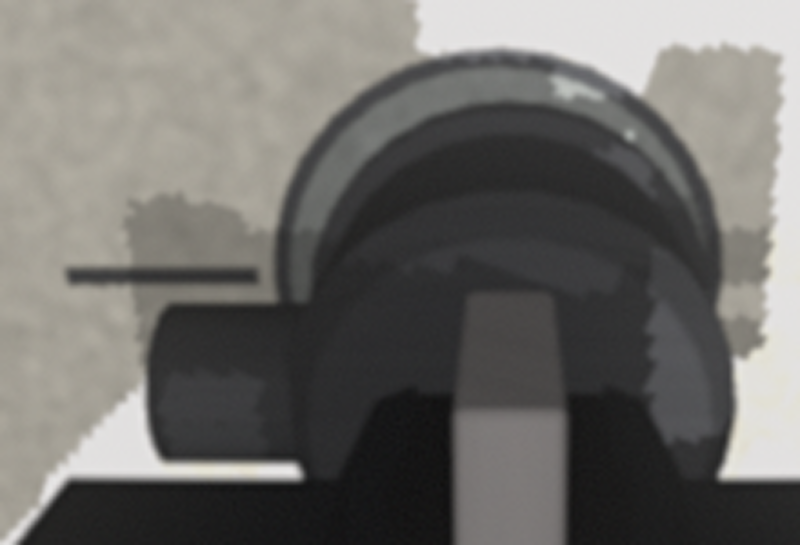

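Run:
```python
from m import *
from scipy.optimize import least_squares
img,d,p,st=load('w5');Rt=R.from_quat(st['eef_rot']).as_matrix()
f=lambda a:np.array(a,float)/3.636+[180-.36,125-.36]
def fixfit(P,rad):
    return least_squares(lambda c:np.linalg.norm(P[:,:2]-c,axis=1)-rad,P[:,:2].mean(0)-[0.02,0]).x
O=onplane(p,st,f([[283,260],[300,200],[345,130],[410,82],[495,62],[575,75],[640,115],[690,180],[712,250]]),0)
print('outline free',fitcirc(O)); oc=fixfit(O,.0497);print('fixed',oc)
F=[[318,255],[345,195],[400,137],[450,112],[515,103],[580,118],[630,145],[675,195],[697,250]]
for z in (0,.006,.01):
    P=onplane(p,st,f(F),z);c,rad=fitcirc(P);c2=fixfit(P,.045);e=np.r_[oc-c2,0]
    print('foot z',z,c.round(4),rad.round(4),c2.round(4),'needs tool mm',(Rt.T@e*1000).round(1))
print('foot depth pts',bydepth(p,st,f([[515,112],[400,150],[630,155]]),d).round(4).tolist())
L=onplane(p,st,f([[68,275],[257,275]]),0);v=L[1]-L[0];print('line dir',np.degrees(np.arctan2(v[1],v[0])))
v=oc-L[0][:2];print('line->centre',np.degrees(np.arctan2(v[1],v[0])))
for row in ([[170,304],[300,304]],[[165,461],[295,461]]):
    S=onplane(p,st,f(row),.05);v=S[1]-S[0];print('port dir',np.degrees(np.arctan2(v[1],v[0])))
Q=onplane(p,st,f([[452,410],[567,410],[552,292],[467,292]]),.113)[:2];print('lug top far edge',Q.round(4).tolist(), Q.mean(0))
S=onplane(p,st,f([[148,380]]),.05);print('port end',S, (Rt.T@(S[0]-st['tool_pos'])*1000).round(1))
print('outline in tool',(Rt.T@(np.r_[oc,0]-st['tool_pos'])*1000).round(1),'lug far edge in tool',(Rt.T@(Q.mean(0)-st['tool_pos'])*1000).round(1))
# side & scene: near arcs
```

```text
outline free (array([0.64504476, 0.01371203]), np.float64(0.04900555668918637))
fixed [0.64421474 0.01335962]
foot z 0 [0.6419 0.0102] 0.0444 [0.6412 0.0099] needs tool mm [ 0.  -2.2 -4.1]
foot z 0.006 [0.6439 0.0109] 0.0432 [0.6418 0.0101] needs tool mm [ 0.  -2.2 -3.4]
foot z 0.01 [0.6453 0.0114] 0.0424 [0.6422 0.0103] needs tool mm [ 0.  -2.2 -3. ]
foot depth pts [[0.6838, 0.0244, 0.0093], [0.6679, 0.0444, 0.0101], [0.6838, -0.0016, 0.0098]]
line dir -69.4901714996717
line->centre -70.5546230106511
port dir -69.45215417985568
port dir -69.1729895901668
lug top far edge [[0.6639, 0.0255, 0.113], [0.6687, 0.0127, 0.113]] [0.66627807 0.01912188 0.113     ]
port end [[0.61969301 0.07326094 0.05      ]] [194.6 -68.3   0.7]
outline in tool [244.6  -3.6  -1.2] lug far edge in tool [131.7  -1.2 -24.1]
```

Run:
```python
import cv2
w=cv2.imread('pics/s5.png');cv2.imwrite('pics/c11.png',cv2.resize(w[225:275,320:378],(696,600),interpolation=cv2.INTER_CUBIC))
w=cv2.imread('pics/sc5.png');cv2.imwrite('pics/c12.png',cv2.resize(w[225:265,255:313],(800,552),interpolation=cv2.INTER_CUBIC))
```

```text
(no output)
```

View pics/c11.png

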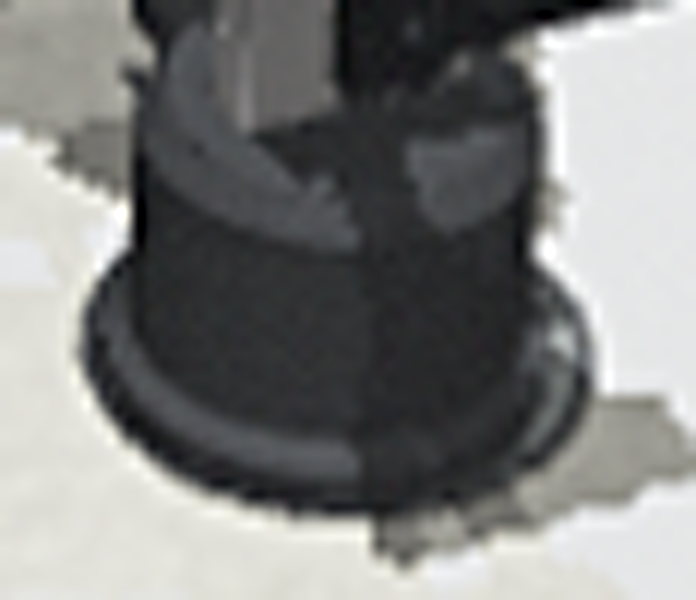

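View pics/c12.png

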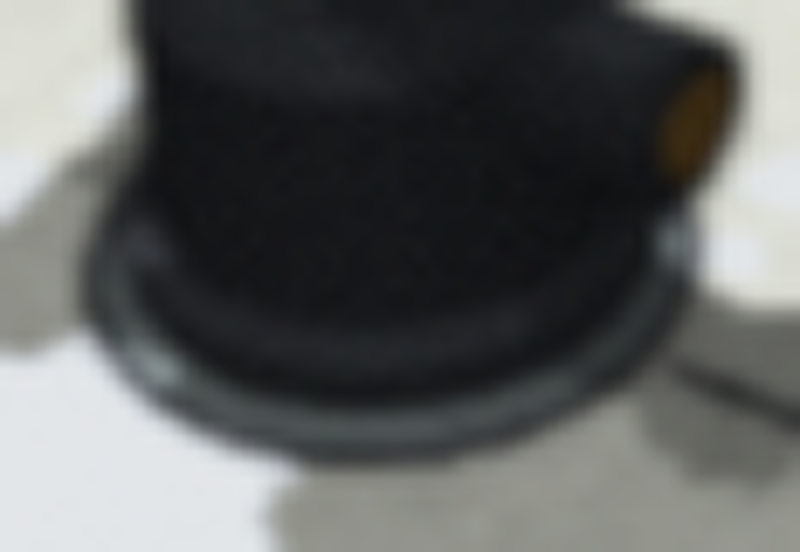

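Run:
```python
from m import *
from scipy.optimize import least_squares
def fixfit(P,rad,c0):
    return least_squares(lambda c:np.linalg.norm(P[:,:2]-c,axis=1)-rad,c0).x
img,d,p,st=load('sc5');Rt=R.from_quat(st['eef_rot']).as_matrix()
f=lambda a:np.array(a,float)/13.8+[255-.46,225-.46]
F=onplane(p,st,f([[210,335],[260,372],[320,395],[375,403],[430,400],[480,390],[530,370],[575,348]]),0)
O=onplane(p,st,f([[88,290],[105,335],[150,385],[200,418],[260,444],[320,460],[375,465],[440,460],[500,448],[560,427],[610,402],[660,355],[695,290]]),0)
print('scene foot',fitcirc(F),'outl',fitcirc(O))
a=fixfit(F,.045,[.644,.01]);b=fixfit(O,.052,[.644,.01]);print(a,b,'need tool',(Rt.T@np.r_[b-a,0]*1000).round(1))
pl=onplane(p,st,f([[693,125]]),.05);print('plug',pl);v=a-pl[0,:2];print(np.degrees(np.arctan2(v[1],v[0])),np.linalg.norm(v))
img,d,p,st=load('side0')
g=cv2.cvtColor(img,cv2.COLOR_BGR2GRAY)
img,d,p,st=load('s5')
f=lambda a:np.array(a,float)/12+[320-.46,225-.46]
# compare to initial side outline on same camera
F=onplane(p,st,f([[100,390],[130,425],[170,455],[220,483],[270,500],[320,510],[370,512],[430,505]]),0)
print('side foot/outline merged edge dist from outline centre mm',(np.linalg.norm(F[:,:2]-[.6456,.0126],axis=1)*1000).round(1), 'dirs',np.degrees(np.arctan2(F[:,1]-.0126,F[:,0]-.6456)).round())
```

```text
scene foot (array([0.64229685, 0.01187587]), np.float64(0.03775581630909668)) outl (array([0.64390785, 0.0119324 ]), np.float64(0.05111060684436618))
[0.63684801 0.00566238] [0.64317939 0.01109144] need tool [ 0.  -2.9 -7.8]
plug [[0.6208316  0.06575709 0.05      ]]
-75.0764521750617 0.06219244450848526
side foot/outline merged edge dist from outline centre mm [49.5 48.3 47.5 47.7 48.  48.5 48.7 48.9] dirs [-167. -153. -139. -124. -112. -100.  -89.  -75.]
```

The estimates agree on a further shift of about −2.5 mm along tool y and −3 mm along tool z. The port is already parallel to the painted line (−69.45°/−69.17° against −69.5°). I'll apply the shift, release, and rise to look.

Call:
carry_out:
  targets: "0 0 -1 -1 0;0 0 -1 -1 0;0 0 -0.7 -1 0;0 0 0 0 0;0 0 0 0 0;0 0 0 0 0"

```text
clock: 9.32
tool_pos: [0.6445, 0.0104, 0.2447]
eef_rot: [-0.695, -0.124, 0.697, -0.127]
contact_force: [-3.9, -6.2, 11.5]
opening: 0.161
```

```bash
python3 st.py
```

```text
9.3167 [0.6445 0.0104 0.2447] F [-3.9 -6.2 11.5] yaw -69.58 op 0.161 tilt [-0.0015 -0.0039 -1.    ] M [-1.07  0.82 -0.05]
```

Static friction is holding it. I'll ease the press slightly, staying well above zero, so that it creeps on.

Call:
carry_out:
  targets: "0 -0.8 0 0 0;0 0 -0.5 -0.5 0;0 0 0 0 0;0 0 0 0 0;0 0 0 0 0"

```text
clock: 9.73
tool_pos: [0.6448, 0.0112, 0.2448]
eef_rot: [-0.695, -0.124, 0.697, -0.127]
contact_force: [-2.5, -5.7, 7.7]
opening: 0.151
```

```bash
python3 st.py
```

```text
9.7333 [0.6448 0.0112 0.2448] F [-2.5 -5.7  7.7] yaw -69.57 op 0.151 tilt [-0.0018 -0.0038 -1.    ] M [-1.23  0.62  0.01]
```

Call:
carry_out:
  targets: "0 0 -1 -0.8 0;0 0 -0.5 -0.5 0;0 0 0 0 0;0 0 0 0 0;0 0 0 0 0"

```text
clock: 10.15
tool_pos: [0.6455, 0.013, 0.2448]
eef_rot: [-0.695, -0.124, 0.697, -0.127]
contact_force: [-2.7, -6.9, 6.9]
opening: 0.157
```

```bash
python3 st.py
```

```text
10.15 [0.6455 0.013  0.2448] F [-2.7 -6.9  6.9] yaw -69.56 op 0.157 tilt [-0.0017 -0.0039 -1.    ] M [-1.21  0.66 -0.02]
```

Call:
carry_out:
  targets: "0 0 1 0.4 0;0 0 0 0 0;0 0 0 0 0;0.3 0 0 0 0;0.6 0 0 0 0;0.6 0 0 0 0;0.6 0 0 0 0"

```text
clock: 10.73
tool_pos: [0.6461, 0.0157, 0.2437]
eef_rot: [-0.696, -0.127, 0.696, -0.126]
contact_force: [0.4, 1.5, -0.5]
opening: 0.434
```

```bash
python3 st.py
```

```text
10.7333 [0.6461 0.0157 0.2437] F [ 0.4  1.5 -0.5] yaw -69.38 op 0.434 tilt [-5.0e-04  1.1e-03 -1.0e+00] M [ 0.02  0.16 -0.02]
```

Call:
carry_out:
  targets: "0.7 0 0 0 0;0.7 -15 0 0 0;0.8 -25 0 0 0;0.9 -30 0 0 0;1 -35 0 0 0;1 -35 0 0 0;1 -20 0 0 0;1 0 0 0 0;1 0 0 0 0;1 0 0 0 0"

```text
clock: 11.57
tool_pos: [0.6457, 0.0151, 0.4028]
eef_rot: [-0.695, -0.127, 0.697, -0.126]
contact_force: [-1.0, -0.1, -0.4]
opening: 0.999
```

```bash
python3 st.py
python3 - <<'E'
from plant import r,eyes
from h import *
i,d,p,st=grab(eyes,r,'wrist','w6')
cv2.imwrite('pics/v6.png',cv2.resize(i[100:230,235:420],(800,562),interpolation=cv2.INTER_CUBIC))
i,d,p,st=grab(eyes,r,'side','s6')
cv2.imwrite('pics/v6b.png',cv2.resize(i[205:275,310:390],(686,600),interpolation=cv2.INTER_CUBIC))
i,d,p,st=grab(eyes,r,'scene','sc6')
cv2.imwrite('pics/v6c.png',cv2.resize(i[200:270,245:325],(686,600),interpolation=cv2.INTER_CUBIC))
E
```

```text
11.5667 [0.6457 0.0151 0.4028] F [-1.  -0.1 -0.4] yaw -69.42 op 0.999 tilt [-2.3e-03  3.0e-04 -1.0e+00] M [ 0.04  0.06 -0.02]
```

View pics/w6.png

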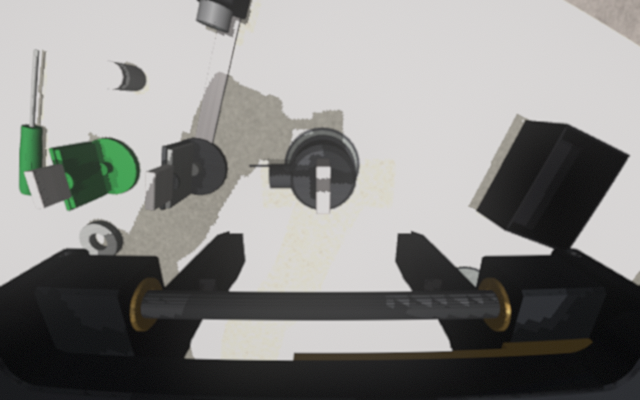

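View pics/v6.png

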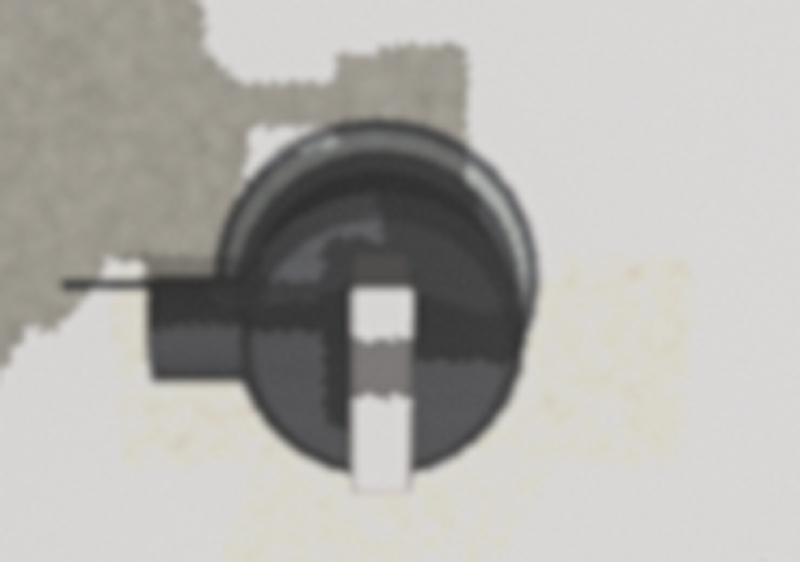

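View pics/v6b.png

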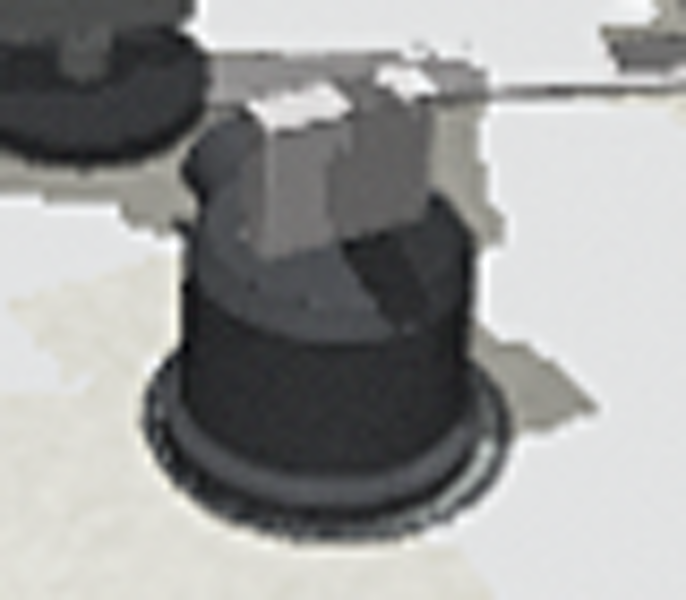

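View pics/v6c.png

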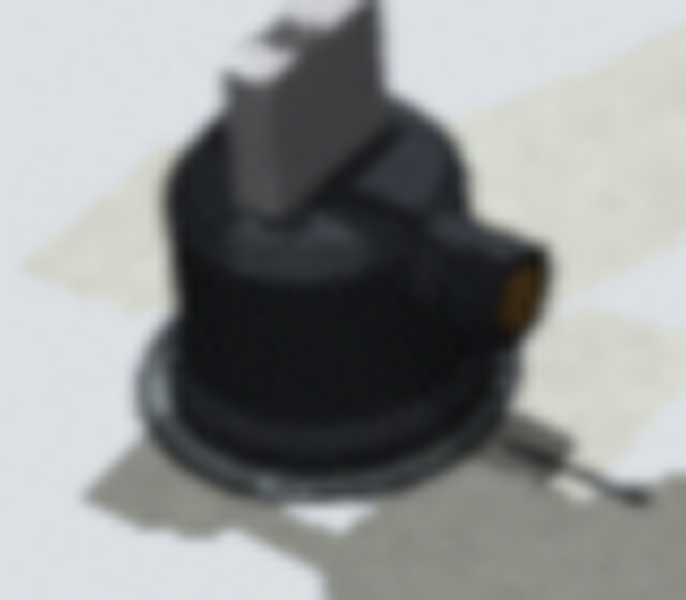

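Run:
```python
from m import *
from scipy.optimize import least_squares
def fixfit(P,rad,c0=[.645,.013]):
    return least_squares(lambda c:np.linalg.norm(P[:,:2]-c,axis=1)-rad,c0).x
img,d,p,st=load('w6');Rt=R.from_quat(st['eef_rot']).as_matrix();T=lambda X:(Rt.T@(X-st['tool_pos'])*1000).round(1)
f=lambda a:np.array(a,float)/4.324+[235-.38,100-.38]
Q=onplane(p,st,f([[351,288],[414,288],[411,491],[353,491]]),.113);lc=Q.mean(0)
print('lug',lc.round(4),T(lc));u=Q[2]-Q[1]+Q[3]-Q[0];print('lug dir',np.degrees(np.arctan2(u[1],u[0]))%180,np.linalg.norm(u)/2, np.linalg.norm(Q[1]-Q[0]))
O=onplane(p,st,f([[222,270],[235,220],[265,168],[310,135],[378,121],[440,133],[490,165],[522,210],[536,280],[525,335]]),0)
print('outline free',fitcirc(O));oc=fixfit(O,.0515);print(oc)
F=onplane(p,st,f([[243,270],[262,220],[295,180],[335,160],[378,152],[425,162],[470,190],[505,235],[522,290]]),.01);print('foot free',fitcirc(F), fixfit(F,.045))
L=onplane(p,st,f([[63,285],[148,285]]),0);v=L[1]-L[0];print('line',np.degrees(np.arctan2(v[1],v[0])),L.round(4).tolist())
for row in ([[150,278],[240,278]],[[150,380],[240,380]]):
    z=.05;S=onplane(p,st,f(row),z);v=S[1]-S[0];print('port',np.degrees(np.arctan2(v[1],v[0])),S[0].round(4))
# scene, side
img,d,p,st=load('sc6');f=lambda a:np.array(a,float)/8.571+[245-.44,200-.44]
pl=onplane(p,st,f([[520,292]]),.05);print('scene plug',pl)
Q=onplane(p,st,f([[228,70],[275,85]]),.113);print('scene lug near end corners',Q.round(4).tolist())
img,d,p,st=load('s6');f=lambda a:np.array(a,float)/8.571+[310-.44,205-.44]
Q=onplane(p,st,f([[265,128],[432,92],[418,66],[248,102]]),.113);print('side lug',Q.round(4).tolist(),Q.mean(0));u=Q[1]-Q[0]+Q[2]-Q[3];print(np.degrees(np.arctan2(u[1],u[0])),np.linalg.norm(u)/2)
O=onplane(p,st,f([[143,420],[165,470],[210,515],[270,538],[340,543],[400,532],[460,500],[500,450],[510,410]]),0);print('side outline',fitcirc(O),fixfit(O,.052))
```

```text
lug [0.6441 0.0128 0.113 ] [289.8   1.9   1.7]
lug dir 20.584607972567852 0.048603950450623365 0.014085445566114144
outline free (array([0.64690937, 0.01374778]), np.float64(0.04984706812271628))
[0.64490999 0.01340293]
foot free (array([0.6446229 , 0.01287636]), np.float64(0.04320843123982688)) [0.64244531 0.0122258 ]
line -69.58868175734449 [[0.6104, 0.1077, 0.0], [0.6199, 0.0823, 0.0]]
port -69.54862825617643 [0.6349 0.0772 0.05  ]
port -69.47132860785568 [0.6069 0.0684 0.05  ]
scene plug [[0.62009674 0.06648964 0.05      ]]
scene lug near end corners [[0.6685, 0.0154, 0.113], [0.6629, 0.028, 0.113]]
side lug [[0.6218, -0.0039, 0.113], [0.6673, 0.0109, 0.113], [0.6652, 0.023, 0.113], [0.6185, 0.0079, 0.113]] [0.64318981 0.00949003 0.113     ]
17.96761812989311 0.04848847129706729
side outline (array([0.64481932, 0.01322884]), np.float64(0.051224256724844354)) [0.64476861 0.01424446]
```

The port direction matches the painted line (−69.5° against −69.6°). The housing sits about 2 mm short in +x, mostly along the lug. I'll re-grip and nudge it 2 mm for better centring.

Call:
carry_out:
  targets: "1 35 1.5 0 0;1 35 0 0 0;1 30 0 0 0;1 25 0 0 0;0.7 20 0 0 0;0.5 12.5 0 0 0;0.3 0 0 0 0;0 0 0 0 0;0 0 0 0 0;0 0 0 0 0;0 0 0 0 0;0 0 0 0 0;0 0 0 0 0;0 0 0 0 0"
  force: 20

```text
clock: 12.88
tool_pos: [0.6468, 0.0134, 0.247]
eef_rot: [0.696, 0.126, -0.696, 0.126]
contact_force: [0.6, 0.0, -0.7]
opening: 0.273
```

```bash
python3 st.py
```

```text
12.8833 [0.6468 0.0134 0.247 ] F [ 0.6  0.  -0.7] yaw -69.44 op 0.273 tilt [ 7.e-04  1.e-04 -1.e+00] M [ 0.08  0.08 -0.01]
```

Call:
carry_out:
  targets: "0 0 0 0 0;0 0 0 0 0;0 0 0 0 0;0 0.8 0 0 0;0 0 0 0 0;0 0 0 0 0"

```text
clock: 13.38
tool_pos: [0.6469, 0.0131, 0.2466]
eef_rot: [0.696, 0.126, -0.695, 0.126]
contact_force: [-1.6, 0.4, 5.5]
opening: 0.156
```

```bash
python3 st.py
```

```text
13.3833 [0.6469 0.0131 0.2466] F [-1.6  0.4  5.5] yaw -69.46 op 0.156 tilt [ 9.e-04 -2.e-04 -1.e+00] M [-0.1   0.33  0.01]
```

Call:
carry_out:
  targets: "0 0 0 -1.5 0;0 0 0 -1.5 0;0 0 0 0 0;0 0 0 0 0;0 0 0 0 0"

```text
clock: 13.8
tool_pos: [0.648, 0.0133, 0.2467]
eef_rot: [-0.694, -0.126, 0.697, -0.126]
contact_force: [-7.2, -2.1, 10.9]
opening: 0.155
```

```bash
python3 st.py
```

```text
13.8 [0.648  0.0133 0.2467] F [-7.2 -2.1 10.9] yaw -69.5 op 0.155 tilt [-0.0045 -0.0012 -1.    ] M [-0.42  1.41  0.02]
```

Call:
carry_out:
  targets: "0 -0.5 0 -0.7 0;0 0 0 -0.5 0;0 0 0 0 0;0 0 0 0 0;0 0 0 0 0"

```text
clock: 14.22
tool_pos: [0.6486, 0.0134, 0.2468]
eef_rot: [-0.694, -0.126, 0.698, -0.126]
contact_force: [-8.0, -2.6, 10.3]
opening: 0.155
```

```bash
python3 st.py
```

```text
14.2167 [0.6486 0.0134 0.2468] F [-8.  -2.6 10.3] yaw -69.51 op 0.155 tilt [-0.0061 -0.0015 -1.    ] M [-0.49  1.61 -0.  ]
```

Call:
carry_out:
  targets: "0 -0.6 0 -0.7 0;0 0 0 -0.6 0;0 0 0 0 0;0 0 0 0 0;0 0 0 0 0"

```text
clock: 14.63
tool_pos: [0.6501, 0.0142, 0.2469]
eef_rot: [-0.694, -0.126, 0.698, -0.126]
contact_force: [-6.3, -2.0, 6.5]
opening: 0.158
```

```bash
python3 st.py
```

```text
14.6333 [0.6501 0.0142 0.2469] F [-6.3 -2.   6.5] yaw -69.49 op 0.158 tilt [-0.0057 -0.0014 -1.    ] M [-0.45  1.38 -0.01]
```

The nudge came to about (+2.3, +0.9) mm. I'll unload, release and look.

Call:
carry_out:
  targets: "0 0 0 1.6 0;0 0 0 0 0;0 0 0 0 0;0.3 0 0 0 0;0.6 0 0 0 0;0.6 0 0 0 0;0.6 0 0 0 0;0.7 -15 0 0 0;0.8 -25 0 0 0;0.9 -30 0 0 0;1 -35 0 0 0;1 -35 0 0 0;1 -20 0 0 0;1 0 0 0 0;1 0 0 0 0;1 0 0 0 0"

```text
clock: 15.97
tool_pos: [0.65, 0.0151, 0.4057]
eef_rot: [-0.695, -0.127, 0.696, -0.126]
contact_force: [-0.2, -0.4, -0.6]
opening: 0.998
```

```bash
python3 st.py
python3 - <<'E'
from plant import r,eyes
from h import *
i,d,p,st=grab(eyes,r,'wrist','w7')
cv2.imwrite('pics/v7.png',cv2.resize(i[100:230,235:420],(800,562),interpolation=cv2.INTER_CUBIC))
i,d,p,st=grab(eyes,r,'side','s7')
cv2.imwrite('pics/v7b.png',cv2.resize(i[205:275,310:390],(686,600),interpolation=cv2.INTER_CUBIC))
i,d,p,st=grab(eyes,r,'scene','sc7')
cv2.imwrite('pics/v7c.png',cv2.resize(i[200:270,245:325],(686,600),interpolation=cv2.INTER_CUBIC))
E
```

```text
15.9667 [0.65   0.0151 0.4057] F [-0.2 -0.4 -0.6] yaw -69.41 op 0.998 tilt [-1.8e-03  3.0e-04 -1.0e+00] M [ 0.07  0.11 -0.  ]
```

View pics/v7.png

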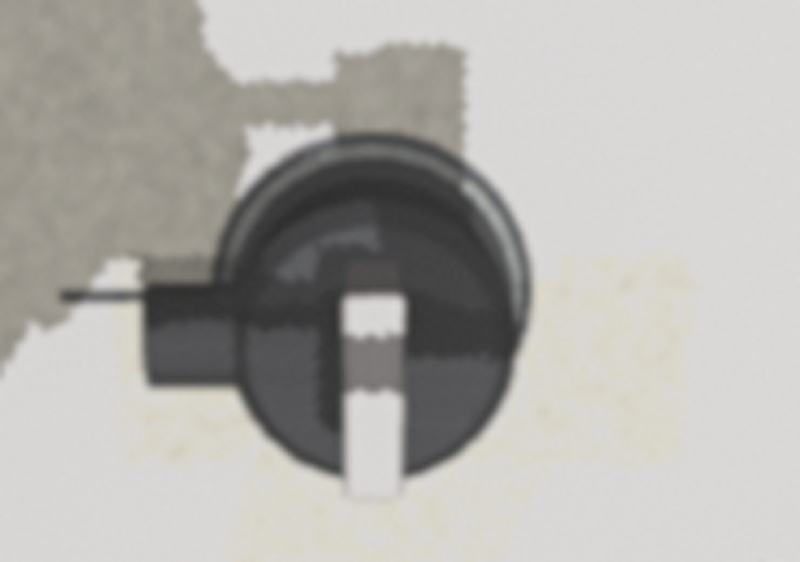

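View pics/v7b.png

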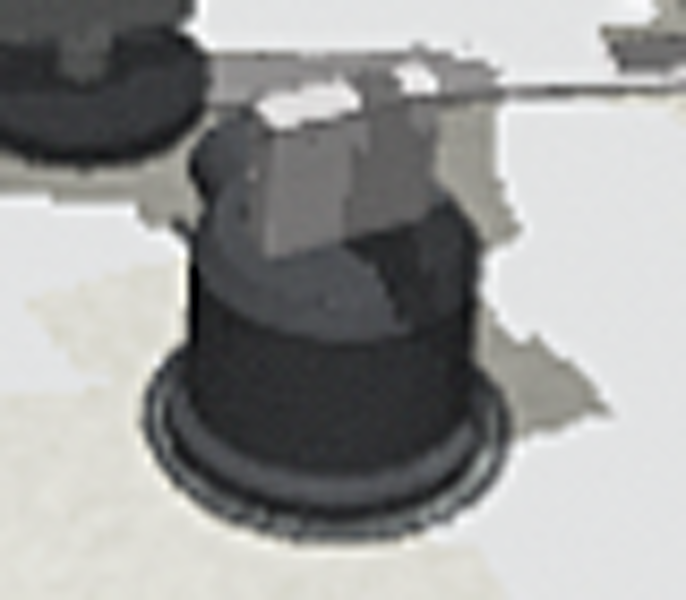

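View pics/v7c.png

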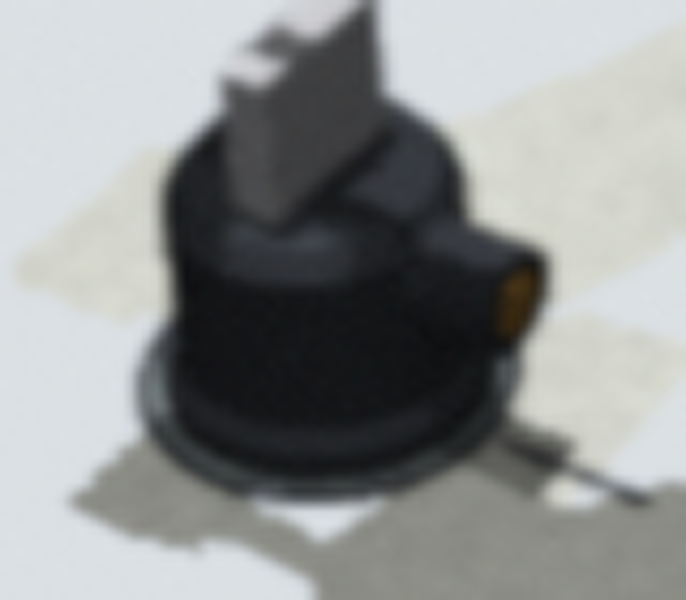

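Run:
```python
from m import *
from scipy.optimize import least_squares
def fixfit(P,rad,c0=[.645,.013]):
    return least_squares(lambda c:np.linalg.norm(P[:,:2]-c,axis=1)-rad,c0).x
img,d,p,st=load('w7');Rt=R.from_quat(st['eef_rot']).as_matrix()
f=lambda a:np.array(a,float)/4.324+[235-.38,100-.38]
Q=onplane(p,st,f([[342,295],[406,295],[403,496],[344,496]]),.113);lc=Q.mean(0)
u=Q[2]-Q[1]+Q[3]-Q[0];print('lug',lc.round(4),np.degrees(np.arctan2(u[1],u[0]))%180,np.linalg.norm(u)/2)
O=onplane(p,st,f([[217,275],[230,228],[262,178],[310,145],[372,133],[435,145],[485,178],[515,220],[529,280],[522,335]]),0)
print('outline free',fitcirc(O),fixfit(O,.0515))
F=onplane(p,st,f([[238,275],[257,228],[292,188],[330,167],[372,160],[420,170],[462,193],[497,235],[515,290]]),.01);print('foot free',fitcirc(F), fixfit(F,.045))
L=onplane(p,st,f([[60,295],[143,296]]),0);v=L[1]-L[0];print('line',np.degrees(np.arctan2(v[1],v[0])))
for row in ([[146,285],[238,287]],[[148,384],[240,385]]):
    S=onplane(p,st,f(row),.05);v=S[1]-S[0];print('port',np.degrees(np.arctan2(v[1],v[0])))
# mirror in w7: current state
img,d,p,st=load('s7');f=lambda a:np.array(a,float)/8.571+[310-.44,205-.44]
Q=onplane(p,st,f([[270,130],[438,96],[424,64],[256,102]]),.113);print('side lug',Q.mean(0).round(4),'corrected y+.0033')
```

```text
lug [0.6457 0.0138 0.113 ] 20.466942699068767 0.04878551409509542
outline free (array([0.64692251, 0.01408511]), np.float64(0.05010898976016068)) [0.64520217 0.01377274]
foot free (array([0.64601631, 0.01331656]), np.float64(0.04344282369814678)) [0.6441469  0.01270814]
line -70.27814083463298
port -70.80734736830382
port -70.11466691142084
side lug [0.6448 0.009  0.113 ] corrected y+.0033
```

The housing is centred: the lug is at (0.6457, 0.0138) against the outline at about (0.6453, 0.0140), and the port is on the line. Now to the mirror grip.

Call:
carry_out:
  targets: "1 0 -34 1 0;1 0 -34 1 0;1 0 -34 1 0;1 0 -34 1 0;1 0 -35 1 0;1 0 0 0 0.11;1 0 0 0 0.11;1 0 0 0 0;1 0 0 0 0;1 0 0 0 0;1 0 0 0 0"

```text
clock: 17.03
tool_pos: [0.5858, 0.1725, 0.4065]
eef_rot: [-0.705, -0.049, 0.706, -0.049]
contact_force: [-0.1, 0.2, -0.9]
opening: 0.998
```

```bash
python3 st.py
python3 - <<'E'
from plant import r,eyes
from h import *
i,d,p,st=grab(eyes,r,'wrist','w8')
cv2.imwrite('pics/v8.png',cv2.resize(i[100:230,235:420],(800,562),interpolation=cv2.INTER_CUBIC))
E
```

```text
17.0333 [0.5858 0.1725 0.4065] F [-0.1  0.2 -0.9] yaw -82.0 op 0.998 tilt [-4.e-04 -3.e-04 -1.e+00] M [ 0.03  0.1  -0.  ]
```

View pics/w8.png

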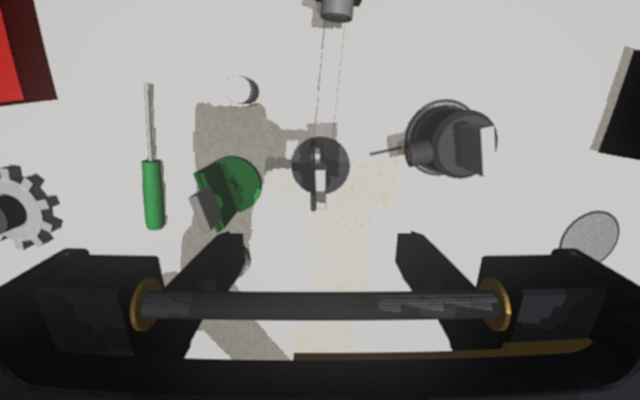

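View pics/v8.png

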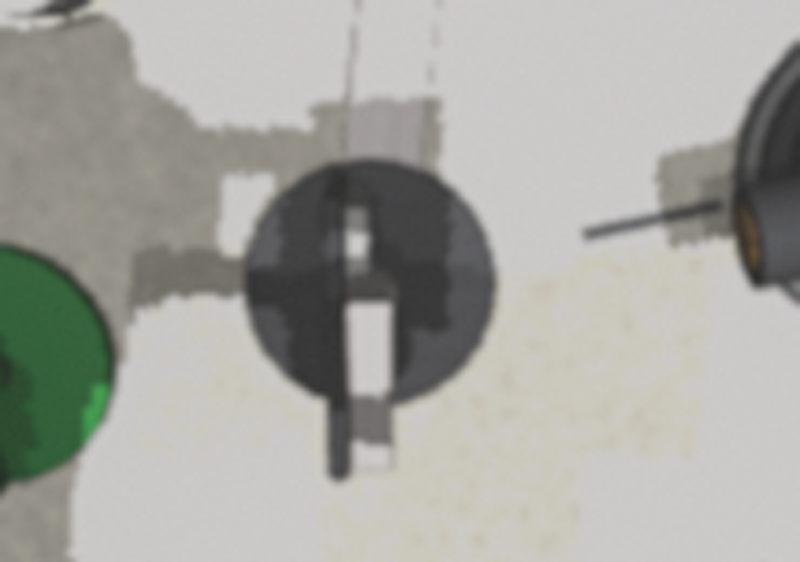

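Run:
```python
from m import *
img,d,p,st=load('w8');Rt=R.from_quat(st['eef_rot']).as_matrix();T=lambda X:(Rt.T@(X-st['tool_pos'])*1000).round(1)
f=lambda a:np.array(a,float)/4.324+[235-.38,100-.38]
Q=onplane(p,st,f([[345,300],[392,300],[394,468],[351,466]]),.123);c=Q.mean(0)
u=Q[2]-Q[1]+Q[3]-Q[0];print('grip',c.round(4),T(c),'dir',(np.degrees(np.arctan2(u[1],u[0])))%180,np.linalg.norm(u)/2,np.linalg.norm(Q[1]-Q[0]))
print([np.degrees(np.arctan2(*(Q[a]-Q[b])[1::-1]))%180 for a,b in((3,0),(2,1))])
D=f([[247,285],[258,235],[290,190],[330,165],[370,158],[420,170],[465,205],[490,250],[494,300],[478,345],[445,385],[405,403],[262,340],[290,378]])
for z in(.006,.01): print('disc',fitcirc(onplane(p,st,D,z)))
print('pane top',bydepth(p,st,f([[340,440],[370,330]]),d).round(4))
# lens
L=onplane(p,st,[[337,22]],.05);print('lens',L)
pl=onplane(p,st,f([[748,240]]),.05);print('plug',pl)
```

```text
grip [0.587  0.1735 0.123 ] [283.5  -0.8  -1.5] dir 9.2935310566113 0.038910256655976916 0.01029347834385984
[np.float64(9.647739507027808), np.float64(8.943617159281501)]
disc (array([0.58530616, 0.17292985]), np.float64(0.03946083406437))
disc (array([0.5861223 , 0.17305091]), np.float64(0.03904444268844864))
pane top [[0.559  0.1776 0.0813]
 [0.5995 0.1754 0.1225]]
lens [[0.75106017 0.17848275 0.05      ]]
plug [[0.62202957 0.0726149  0.05      ]]
```

Run:
```python
from m import *
img,d,p,st=load('w8')
cv2.imwrite('pics/c13.png',cv2.resize(img[0:170,280:380],(353*1,600),interpolation=cv2.INTER_CUBIC))
img,d,p,st=load('s7')
cv2.imwrite('pics/c14.png',cv2.resize(img[165:225,290:420],(800,369),interpolation=cv2.INTER_CUBIC))
```

```text
(no output)
```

View pics/c13.png

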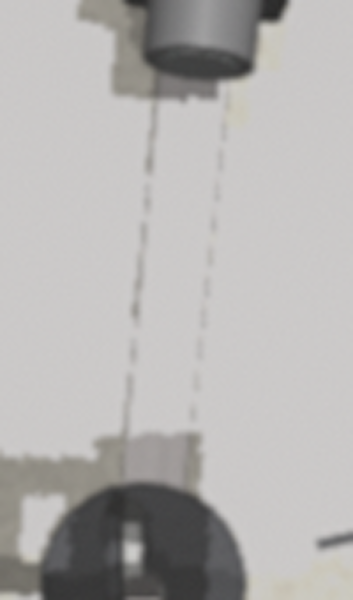

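View pics/c14.png

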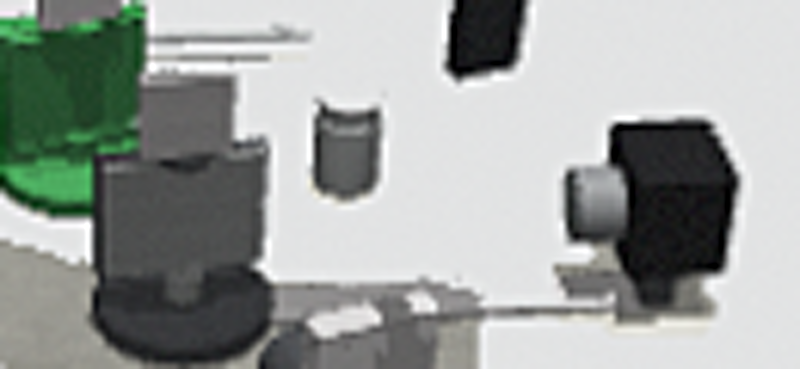

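Run:
```python
from m import *
img,d,p,st=load('w8')
f=lambda a:np.array(a,float)/3.53+[280-.36,0-.36]
for row in ([[125,450],[155,85]],[[193,430],[226,85]]):
    S=onplane(p,st,f(row),.004);v=S[1]-S[0];print('arm edge',S.round(4).tolist(),np.degrees(np.arctan2(v[1],v[0])))
L=onplane(p,st,f([[200,62]]),.05);v=L[0,:2]-[.5862,.1735];print('lens',L,np.degrees(np.arctan2(v[1],v[0])),np.hypot(*v))
img,d,p,st=load('s7')
f=lambda a:np.array(a,float)/6.154+[290-.42,165-.42]
L=onplane(p,st,f([[577,205]]),.05)[0]
G=onplane(p,st,f([[190,75]]),.123)[0];print('side lens',L,'grip top',G,L-G)
v=L-G;print(np.degrees(np.arctan2(v[1],v[0])))
```

```text
arm edge [[0.6356, 0.1872, 0.004], [0.759, 0.1935, 0.004]] 2.9286339382499755
arm edge [[0.6464, 0.1631, 0.004], [0.7625, 0.1694, 0.004]] 3.114027862089326
lens [[0.75553462 0.17992353 0.05      ]] 2.172413753521972 0.16945641544827977
side lens [0.75822517 0.17930431 0.05      ] grip top [0.58697523 0.16999067 0.123     ] [ 0.17124994  0.00931364 -0.073     ]
3.113036277343644
```

The lens direction is 2.2–3.1° across methods (about 2.6°) and the plug direction is −69.6°, so the mirror normal has to end at about −33.5°. With flush pads that is also the tool-y yaw. I'll descend 149 mm and grip.

Call:
carry_out:
  targets: "1 30 -0.5 -1 0;1 35 0 0 0;0.9 30 0 0 0;0.8 25 0 0 0;0.7 17 0 0 0;0.6 12 0 0 0;0.5 0 0 0 0;0.4 0 0 0 0;0.3 0 0 0 0;0.3 0 0 0 0"
  force: 15

```text
clock: 17.92
tool_pos: [0.5872, 0.1738, 0.2593]
eef_rot: [0.706, 0.049, -0.704, 0.049]
contact_force: [0.3, 0.8, -0.0]
opening: 0.415
```

```bash
python3 st.py
python3 - <<'E'
from plant import r,eyes
from h import *
i,d,p,st=grab(eyes,r,'side','s9');i2,d,p,st=grab(eyes,r,'wrist','w9');
cv2.imwrite('pics/v9.png',np.hstack([cv2.resize(i[130:250,250:400],(400,320)),cv2.resize(i2,(400,320))]))
E
```

```text
17.9167 [0.5872 0.1738 0.2593] F [ 0.3  0.8 -0. ] yaw -82.05 op 0.415 tilt [ 2.8e-03  8.0e-04 -1.0e+00] M [ 0.08  0.12 -0.03]
```

View pics/v9.png

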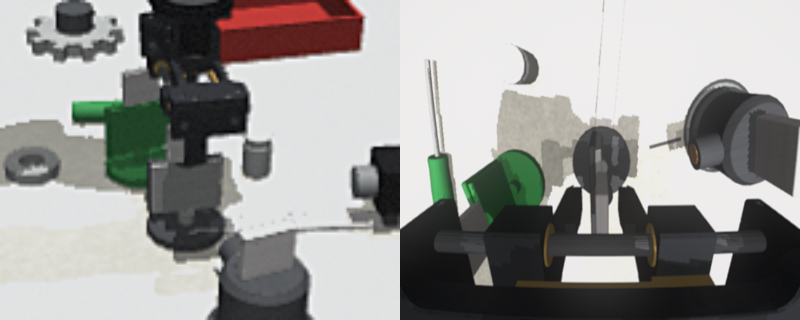

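The jaws straddle the dark mirror's grip, which is centred between the fingers. Closing.

Call:
carry_out:
  targets: "0 0 0 0 0;0 0 0 0 0;0 0 0 0 0;0 0 0 0 0;0 0 0 0 0;0 0 0 0 0;0 0 0 0 0"
  force: 20

```text
clock: 18.6
tool_pos: [0.5868, 0.1726, 0.2582]
eef_rot: [0.706, 0.048, -0.705, 0.049]
contact_force: [0.0, -5.1, 5.1]
opening: 0.11
```

```bash
python3 st.py
```

```text
18.6 [0.5868 0.1726 0.2582] F [ 0.  -5.1  5.1] yaw -82.1 op 0.11 tilt [ 7.0e-04 -1.5e-03 -1.0e+00] M [-1.01  0.19 -0.04]
```

Call:
carry_out:
  targets: "0 0 0.8 0 0;0 0 0 0 -0.08;0 0 0 0 -0.08;0 0 0 0 -0.08;0 0 0 0 -0.08;0 0 0 0 0;0 0 0 0 0"

```text
clock: 19.18
tool_pos: [0.5868, 0.1726, 0.2583]
eef_rot: [0.689, 0.16, -0.689, 0.16]
contact_force: [-1.8, -2.8, 6.1]
opening: 0.113
```

```bash
python3 st.py
```

```text
19.1833 [0.5868 0.1726 0.2583] F [-1.8 -2.8  6.1] yaw -63.81 op 0.113 tilt [ 3.e-04  2.e-04 -1.e+00] M [-0.71  0.23  0.01]
```

Call:
carry_out:
  targets: "0 0 0 0 -0.08;0 0 0 0 -0.08;0 0 0 0 -0.08;0 0 0 0 -0.08;0 0 0 0 -0.08;0 0 0 0 -0.08;0 0 0 0 -0.049;0 0 0 0 0;0 0 0 0 0;0 0 0 0 0;0 0 0 0 0"

```text
clock: 20.1
tool_pos: [0.5865, 0.1731, 0.2583]
eef_rot: [-0.623, -0.335, 0.623, -0.334]
contact_force: [-1.3, -2.7, 6.5]
opening: 0.113
```

```bash
python3 st.py
python3 - <<'E'
from plant import r,eyes
from h import *
i,d,p,st=grab(eyes,r,'side','s10');i2,d,p,st=grab(eyes,r,'wrist','w10');i3,d,p,st=grab(eyes,r,'scene','sc10')
cv2.imwrite('pics/v10.png',np.hstack([cv2.resize(i[130:280,250:420],(400,353)),cv2.resize(i3[190:340,230:400],(400,353))]))
E
```

```text
20.1 [0.5865 0.1731 0.2583] F [-1.3 -2.7  6.5] yaw -33.51 op 0.113 tilt [-6.e-04  2.e-04 -1.e+00] M [-0.59  0.35 -0.04]
```

View pics/v10.png

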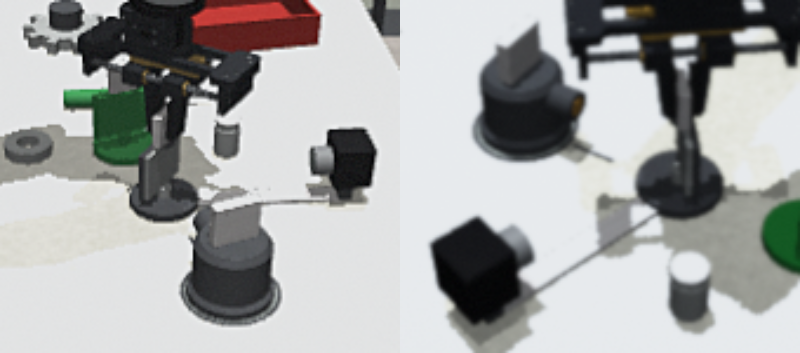

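View pics/w10.png

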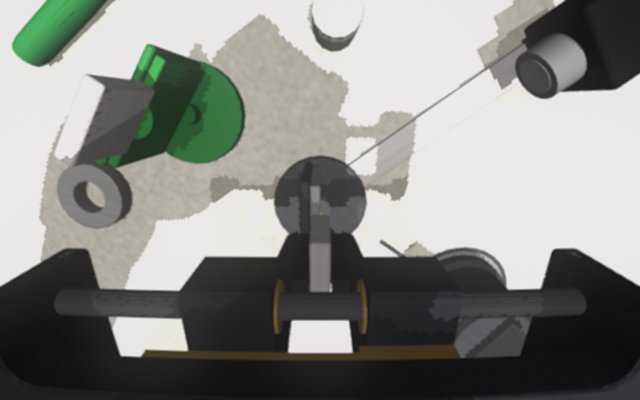

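Run:
```python
from m import *
img,d,p,st=load('w10')
L=onplane(p,st,[[536,74]],.05)[0];post=np.array([.5865,.1733])
v=L[:2]-post;print('lens',L.round(4),np.degrees(np.arctan2(v[1],v[0])),np.hypot(*v))
S=onplane(p,st,[[349,165],[521,50]],.004);v=S[1]-S[0];print('arm edge',np.degrees(np.arctan2(v[1],v[0])))
cv2.imwrite('pics/c15.png',cv2.resize(img[140:300,250:400],(562,600),interpolation=cv2.INTER_CUBIC))
```

```text
lens [0.7556 0.1814 0.05  ] 2.728822277029751 0.1692719788550918
arm edge 1.260302024966726
```

View pics/c15.png

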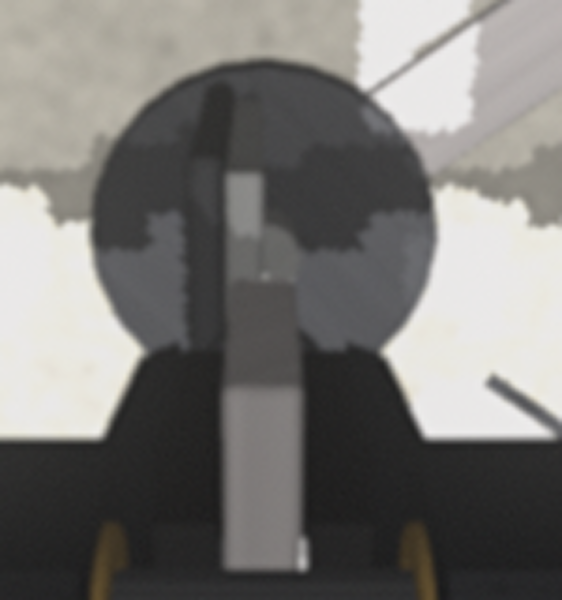

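The grip is flush between the pads, its edges parallel to the jaws. The lens direction rechecks at 2.7°, and the normal sits at −33.5°, the bisector. Handing in while holding.

```bash
python3 st.py; python3 -c "
from plant import r
print(r.finish_job())"
```

```text
20.25 [0.5865 0.1731 0.2582] F [-0.9 -2.5  5.9] yaw -33.51 op 0.111 tilt [-6.e-04  2.e-04 -1.e+00] M [-0.53  0.24 -0.09]
the job is handed in; nothing more can be done
None
```

The job is handed in at about 20 s of the 50 s allowed, with the gripper still holding the mirror grip at the working angle.

- **Housing:** I slid it by its lug with a light downward press throughout. It stopped about 2 mm short, so I gripped it again and nudged it on. The last wrist view puts the lug at (0.6457, 0.0138) against an outline centre of about (0.6453, 0.0140), so roughly 1 mm off. By the lug, the port points along 110.5°, and the post lies at about 110.4°.
- **Mirror:** I turned the dark mirror (not the green one) about 0.85 rad from rest. Its normal is now at −33.5°, halfway between the lens at about 2.6° and the plug at about −69.6°. At hand-in the grip was flush between the pads, with forces of a few newtons.
- **Disagreements:**
  - The views differed by 1–3 mm on absolute positions.
  - The foot-circle fits put the housing 1–2 mm further from the outline centre than the lug did.
  - In the last wrist view the painted line read −70.3° and the port edges −70.1° and −70.8°. The earlier views gave about −69.5° for both.
  - The lens direction varied between 1.3° and 3.1°, which is under 1° of mirror angle.
- **Other items:** I did not touch the screwdriver, bearing, bin or socket. In the last pictures in which each appears, none looks moved, but I did not measure their positions.

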